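Pull-gauge check and kit drawer

ROBOT

A 6-joint arm with a two-finger parallel gripper is mounted at the origin on the work surface. World frame = base frame: x ahead of the robot, y to its left, z up, the work surface at z = 0. Lengths are in m, angles in rad, forces in N, time in s.
With the tool pointing down it reaches from about 0.375 to 0.925 m from the base axis. Payload 5.7 kg.
Tool frame: the origin (TCP) lies at the centre of the arm's flange, where the gripper is bolted on; the fingertips stand 182 mm ahead of it and the grasp point (between the pads) lies 163 mm ahead of it; z points along the fingers, y is the line along which they close (so a half turn about z gives the same grasp; the last joint's range is limited). The gripper opens to 88 mm and grips with 3 to 60 N. Pads are 20 mm wide; open, the fingers measure 115 mm over their backs; the gripper's body (75 mm by 178 mm) begins 61 mm behind the grasp point.
Start: joints at [-1.372, 0.359, 1.51, -0, 1.272, -0.115], TCP at [0.185, -0.571, 0.405] pointing down, gripper open.
Joint ranges: [-2.97, 2.97], [-1.01, 2.36], [0.21, 2.38], [-0.96, 4.11], [0.2, 2.71], [-2.98, 2.98]. Speed limits (rad/s): [2.39, 2.39, 3.14, 3.14, 3.14, 3.14].

INTERFACE

Orientations are given as a unit quaternion [w, x, y, z].
In Python, from workcell import readout, grab_frame, workorder gives the robot as it stands.
- The arm moves only by the tool arm_command, never from a script. Its arguments are lists of equal length, an entry for each row: "xyz": the shift along the tool's x, y, z normalised to -1 to 1, where 1 is 100 mm, a list of three; "rot": the turn, a rotation vector about the tool's x, y, z normalised to -1 to 1, where 1 is 45 degrees, a list of three. A call has 1 to 12 rows; each row is the pose to reach, as a shift and turn from the pose commanded when the call began, along the tool's axes at that moment; what a row does not reach only later rows make up. A row lasts 1/8 s, in which the tool goes at most 62.5 mm and 10.7 degrees, less where a joint would pass 70% of its speed; a pose out of reach is approached as far as the arm can. A call with a number of a shift or a turn outside -1 to 1 is refused whole. A call with a gripper value outside its range is refused whole. "gripper" is the opening, from 0 (shut) to 1 (fully open), set as the call begins (left out, the last holds). The fingers move at their own pace and stop on an object; "newtons" is the grip in N (left out, the last holds). Time passes only in rows, so rows that repeat a pose let the fingers close. It gives the time, the measured TCP pose, the force, the opening and the grip force at its end, in the units of the state.
- readout.read_state(): the state, without advancing time (a new reading comes with each control period).
- grab_frame(name): name is "scene" or "top" or "wrist"; returns a dict with "pixels" (480x640x3 uint8, red, green, blue), "depth" (480x640 float32, m along the optical axis (not along the pixel's ray), 0 where there is no reading), "vertical_fov" (degrees; the focal length in pixels is half the picture's height over the tangent of half this angle, whatever the lens; pixels are square), "cx", "cy" (the principal point, pixels), "view" (4x4, takes a point from world to camera coordinates); the wrist camera has in their place "tool_from_camera" (4x4, takes a point from camera to tool coordinates, whose origin is the TCP and whose axes are the flange's). Camera axes: x right, y up, looking along -z (the intrinsics and any distortion apply to the point x, -y, -z); pixel columns grow to the right and rows downward; lengths in m; the calibration is good to about 2 mm. A picture is of the moment at which its call begins: read the wrist's pose just before it.
- workorder.sign_off(): hands the job in; it is judged then, once.
The state is a dict: "clock": time; "joints": joint angles; "joint_velocities": joint speeds; "joint_efforts": joint torques, N m; "tcp_pos": TCP position; "tcp_rot": TCP orientation; "wrist_force": force on the tool from outside, world axes, zero at the start; "wrist_torque": the same for the moment, N m; "finger_gap": finger opening in m; "grip_force": force on a finger pad.
Only numpy, scipy, OpenCV 4.12 (cv2) and the standard library are available. Lean on these libraries where they do the work, as an engineer would, in place of code of your own. Each camera call takes 0.05 s, during which the arm holds its last target. There are 200 camera calls.

TASK

Take the orange transit block out of the sloped spring gauge, then pull the gauge's blue grip tab down the slope until its black pointer is level with the red mark, without running past it, and hold it there for a good second before easing the tab back up to zero under control rather than letting it snap. The orange block belongs in the empty bay of the open kit drawer: lay it flat in there without dropping it, and leave the drawer pushed fully home past its catch. Leave everything else on the bench where it stands.

Things in the scene. Friction and masses are not known exactly. Their poses are not given: they have to be found in the camera images.
- gauge: Fixed spring pull gauge, grey foot 250 x 130 mm (x from -100 to 150 mm), aluminium slope 130 mm wide rising at 30 degrees, white column at its upper end. Origin on the table, straight below the point of the slope (100 mm up) where the grip tab stands at zero pull. Axes: x level, uphill along the slope, y across to the left seen looking uphill, z up. The slope runs from x = -100 mm (42 mm high) to x = +69 mm; the column stands from x = 90 to 140 mm, 70 mm wide, 280 mm tall.
- block: Loose orange plastic transit block 70 x 30 x 25 mm (its x, y, z), about 90 g, origin at its centre. It lies on the slope of the gauge, its long axis (x) uphill, its z axis square to the slope, against an 8 mm high ledge below it; it stops the tab from being pulled more than a few mm.
- tab (a point): Centre of the part of the blue grip tab to hold. The tab is a plate standing square on the slope: 12 mm thick along the slope, 50 mm wide across it, its top 22 mm above this point and its steel foot (36 x 36 mm) 29 mm below; the slope itself is 40 mm below this point. Axes: x uphill along the slope, y across, z square out of the slope (30 degrees from vertical).
- pull (a joint): Travel of the grip tab in m: 0 at rest against its upper stop, growing as it is pulled down the slope, stop at 0.075. Spring: about 4 N at 0, 110 N/m, so about 11 N at 0.065; it returns to 0 when released, and snaps if let go.
- pointer (a point): Tip of the thin black pointer that moves with the tab, 51 mm to the left (+y) of the tab's middle, 6 mm above the slope. Same axes as tab.
- mark (a point): The red mark on the scale at the slope's left edge, on the pointer's line; it lies 36 to 60 mm down the slope from the pointer's rest place. Same axes as tab. The pointer is level with it when both have the same position along the slope. The red marker is 3 mm thick along the slope, its base 14 mm; it stays where it is.
- unit: Fixed white instrument stack, 250 mm wide (y), about 240 mm tall. Origin on the table at the middle of the front face of the lower module; x into the stack, y to the left looking at its front, z up. The upper module (from 106 mm up) overhangs that front by 15 mm; the stack reaches back to x = 280 mm.
- drawer (a joint): Opening in m of the kit drawer in the lower module: 0 fully home, open up to 0.165 towards the front (-x of the unit). A sprung ball catch resists by about 5 N over the last 14 mm, snaps over at 6 mm and then draws it home; elsewhere about 2 N moves it.
- push (a point): Centre of the outer face of the drawer's front panel (230 mm wide, 72 mm tall, 12 mm thick), 50 mm above the table; moves with the drawer. x points into the stack (the closing direction), y left, z up. At home this face is 12 mm in front of the lower module's face.
- bay (a point): On the drawer's floor (18 mm above the table), in the empty bay right of the black vial holder: 50 mm behind the front panel's inner face. The bay is 145 mm wide, from 72 mm to the right of this point (-y) to 73 mm to the left, where the holder with its vials begins (46 mm tall above the floor), and 186 mm long; side walls 45 mm tall; clear to the sky only in front of the overhanging module. Axes as push.
- tall_jar: Bystander: clear jar of white balls with a wooden lid, 68 mm across, 146 mm tall, origin under its centre.
- short_jar: Bystander: the same kind of jar, 68 mm across, 81 mm tall.
- dish: Bystander: covered dish with green leaf bits, 86 mm across, 16 mm tall.
- amber_bottle: Bystander: amber bottle, 68 mm across, 150 mm tall.
- clear_bottle: Bystander: clear bottle with a blue cap, 72 mm across, 170 mm tall.
- beaker: Bystander: glass beaker, 66 mm across, 85 mm tall.
- vial_rack: Bystander: blue rack of vials, 120 x 75 x 60 mm.
There are look-alikes about, which are no part of the job. There is more than one size of the block; the job needs the largest.

How it is judged:
On the way, in this order (a step that is already met when the one before it is completed fails the run):
1. the orange block is out of the gauge (its centre more than 100 mm from the tab) (distance between block and tab above 0.1 m), for 0.2 s.
2. the pointer is level with the red mark to within 4 mm along the slope and stays so for 1 s (x of pointer in the frame of mark between -0.004 and 0.004 m), for 1 s.
3. the tab is back at zero (within 3 mm) (value of joint pull below 0.003 m), for 0.2 s.
At the end, for the whole second after the job is handed in: The tab is back within 3 mm of zero, the drawer is home past its catch (within 3 mm), and the orange block lies at rest, on one of its long faces, on the floor of the drawer's empty bay (its centre less than 20 mm above that floor) (value of joint each of pull, drawer below 0.003 m and x of block in the frame of bay between -0.05 and 0.14 m and y of block in the frame of bay between -0.072 and 0.073 m and z of block in the frame of bay between 0.008 and 0.02 m and linear speed of block below 0.03 m/s); the robot touches nothing.
It fails at once if the pointer runs more than 10 mm past the mark (x of pointer in the frame of mark below -0.01 m).
It fails at once if the tab snaps back (faster than 0.4 m/s up the slope) (velocity of joint pull below -0.4 m/s).
It fails at once if the block is dropped (moves faster than 0.9 m/s while the fingers do not hold it) (linear speed of block above 0.9 m/s and contact force between the fingers and block below 0.2 N).
It fails at once if a bystander is moved more than 20 mm or tipped (distance of any of tall_jar, short_jar, dish, amber_bottle, clear_bottle, beaker, vial_rack from where it was at the start of the episode above 0.02 m or angle between any of tall_jar, short_jar, dish, amber_bottle, clear_bottle, beaker, vial_rack's own z axis and vertical above 0.35 rad).
It also fails if it takes over 72 s, if anything falls off the work surface, if the arm or the gripper's body presses on something with over 40 N, if the wrist force passes 120 N, or if a joint passes its speed limit or range.

## Working session

There is one attempt and no reset: what is moved stays moved. The work goes in short steps, Python scripts to look and compute and a tool call to move; the robot and the scene stay as the last step left them, time stands still between calls to the robot, and variables do not carry over. Pictures are saved under pics/ and viewed, at most 10 in all, crops included, and the job is handed in when it is done.

Besides the shell and the picture viewer there is one more tool, called after "Request:" as name(argument=value, ...), one argument or row to a line, values as JSON. arm_command: Moves the arm, as the interface text tells. Its arguments: {"type":"object","properties":{"xyz":{"type":"array","items":{"type":"array","items":{"type":"number","minimum":-1,"maximum":1}}},"rot":{"type":"array","items":{"type":"array","items":{"type":"number","minimum":-1,"maximum":1}}},"gripper":{"type":"number"},"newtons":{"type":"number"}},"required":["xyz","rot"]}

```bash
mkdir -p pics; cat > h.py <<'E'
import numpy as np, cv2
from workcell import readout, grab_frame, workorder
from scipy.spatial.transform import Rotation as R
def T_tool():
    s=readout.read_state(); q=s['tcp_rot']; T=np.eye(4)
    T[:3,:3]=R.from_quat([q[1],q[2],q[3],q[0]]).as_matrix(); T[:3,3]=s['tcp_pos']; return T
def grab(n):
    T=T_tool(); f=grab_frame(n)
    f['W']=T@f['tool_from_camera'] if n=='wrist' else np.linalg.inv(f['view'])
    f['f']=240/np.tan(np.radians(f['vertical_fov'])/2); return f
def cloud(f):
    d=f['depth']; v,u=np.mgrid[0:480,0:640]
    p=np.stack([(u-f['cx'])/f['f']*d,-(v-f['cy'])/f['f']*d,-d],-1)
    return p@f['W'][:3,:3].T+f['W'][:3,3]
def save(f,n): cv2.imwrite('pics/'+n+'.png',cv2.cvtColor(f['pixels'],cv2.COLOR_RGB2BGR))
E
python3 - <<'E'
from h import *
import pickle
print(readout.read_state())
fs={}
for n in('scene','top'):
    f=grab(n); save(f,n+'0'); fs[n]=f; print(n,{k:v for k,v in f.items() if k not in('pixels','depth','W')}, (f['depth']>0).mean())
pickle.dump(fs,open('f0.pkl','wb'))
E
```

```text
{'clock': 0.0, 'joints': array([-1.37210312e+00,  3.59462426e-01,  1.51142938e+00, -1.92406801e-05,
        1.27253306e+00, -1.15083589e-01]), 'joint_velocities': array([ 0.0027445 , -0.00054177, -0.00145077,  0.0017119 ,  0.00115005,
        0.00086483]), 'joint_efforts': array([-4.94410924e-03, -5.15385711e+01, -2.70718235e+01,  6.68957178e-02,
        3.45403177e-02, -1.12783937e-04]), 'tcp_pos': array([ 0.18511644, -0.57033747,  0.40383583]), 'tcp_rot': array([-9.14919443e-04,  9.87717381e-01,  1.56248315e-01, -4.74713586e-05]), 'wrist_force': array([ 0.49148314, -0.257617  ,  0.13603645]), 'wrist_torque': array([-0.02399132,  0.06607229,  0.00226688]), 'grip_force': 0.0, 'finger_gap': 0.08753967153284806}
scene {'vertical_fov': 47.65498163649716, 'cx': 319.7377195273173, 'cy': 242.1509752780739, 'view': array([[-0.96401667, -0.26546633,  0.01412403,  0.536382  ],
       [ 0.23602779, -0.83024734,  0.50495568, -0.17766014],
       [-0.12232229,  0.49011935,  0.86302971, -1.32528469],
       [ 0.        ,  0.        ,  0.        ,  1.        ]]), 'f': np.float64(543.4464936633834)} 0.995966796875
top {'vertical_fov': 54.982937125337784, 'cx': 324.4546300258386, 'cy': 241.37117365860422, 'view': array([[ 0.01393034, -0.99978469, -0.01537898,  0.02256139],
       [ 0.99861497,  0.01313033,  0.05094845, -0.56140119],
       [-0.05073555, -0.01606741,  0.99858287, -1.19050346],
       [ 0.        ,  0.        ,  0.        ,  1.        ]]), 'f': np.float64(461.2033683105473)} 0.996240234375
```

View pics/scene0.png

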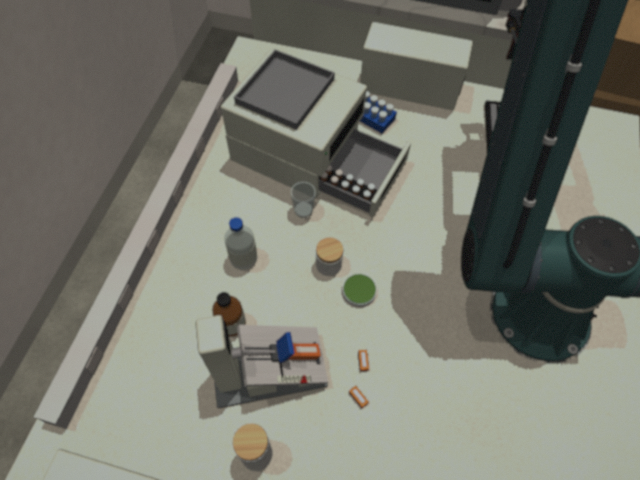

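View pics/top0.png

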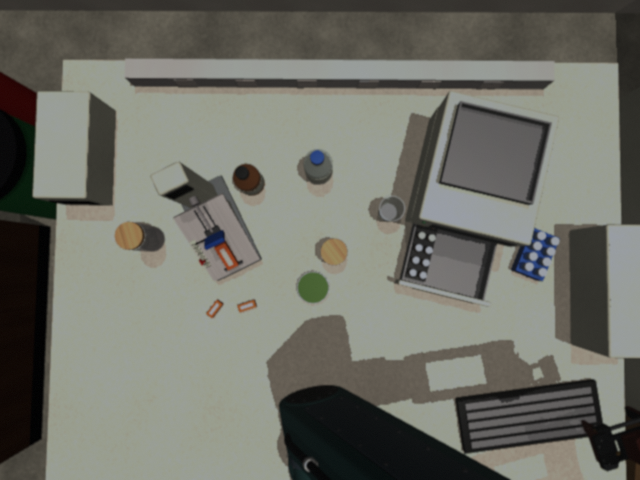

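Top view: orange candidates are the block in the gauge (228,255) and small loose ones at (214,308) and (247,305). I pick the one in the gauge, below the blue tab (214,238); the red mark is at (202,262). The drawer's empty bay is at about (462,265), with its front panel edge from (397,283) to (487,302).

```bash
cat >> h.py <<'E'
def masks(f):
    h=cv2.cvtColor(f['pixels'],cv2.COLOR_RGB2HSV).astype(int); H,S,V=h[...,0],h[...,1],h[...,2]
    return {'orange':(H>=5)&(H<=18)&(S>150)&(V>110),'blue':(H>100)&(H<130)&(S>130)&(V>50),'red':((H<4)|(H>174))&(S>140)&(V>60)}
E
python3 - <<'E'
from h import *
import pickle
fs=pickle.load(open('f0.pkl','rb'))
for n in fs:
    f=fs[n]; P=cloud(f)
    for c,m in masks(f).items():
        k,l,st,ce=cv2.connectedComponentsWithStats(m.astype(np.uint8))
        for i in range(1,k):
            if st[i,4]>=8:
                q=P[l==i]; print(n,c,ce[i].round(),st[i,4],np.median(q,0).round(3),'top z',np.percentile(q[:,2],95).round(3))
f=fs['top'];P=cloud(f)
# slope plane: region 170-265 x 190-285, z between .04 and .15
s=P[185:290,170:265].reshape(-1,3)
ok=s[(s[:,2]>.03)&(s[:,2]<.15)]
best=None;rng=np.random.default_rng(0)
for _ in range(500):
    a=ok[rng.choice(len(ok),3,0)]; nn=np.cross(a[1]-a[0],a[2]-a[0]); L=np.linalg.norm(nn)
    if L<1e-6: continue
    nn/=L; d=abs((ok-a[0])@nn)<.002
    if abs(abs(nn[2])-.866)<.06 and (best is None or d.sum()>best.sum()): best=d
q=ok[best]; c=q.mean(0); nn=np.linalg.svd(q-c)[2][2]; nn*=np.sign(nn[2]); print('slope n',nn,'c',c,len(q),'uphill yaw',np.degrees(np.arctan2(-nn[1],-nn[0])), 'minrect',cv2.minAreaRect(q[:,:2].astype(np.float32)))
def rect(lo,hi,box):
    s=P[box[1]:box[3],box[0]:box[2]].reshape(-1,3); s=s[(s[:,2]>lo)&(s[:,2]<hi)].astype(np.float32); r=cv2.minAreaRect(s[:,:2]); print(len(s),r,cv2.boxPoints(r).round(3).tolist(),np.median(s[:,2]))
rect(.26,.3,(130,140,220,220)); rect(.2,.28,(390,80,570,250)); rect(.076,.092,(380,225,510,310))
E
python3 - <<'E'
import cv2
a=cv2.imread('pics/top0.png')[170:330,150:310]; b=cv2.imread('pics/scene0.png')[300:420,190:390]
cv2.imwrite('pics/c0.png',cv2.hconcat([cv2.resize(a,(400,400),interpolation=2),cv2.resize(b,(400,400*120//200),interpolation=2).repeat(1,0) if 0 else cv2.copyMakeBorder(cv2.resize(b,(400,240),interpolation=2),0,160,0,0,0)]))
E
```

```text
scene orange [308. 351.] 126 [0.509 0.272 0.089] top z 0.105
scene orange [364. 368.] 15 [0.383 0.25  0.015] top z 0.02
scene orange [358. 400.] 36 [0.378 0.325 0.016] top z 0.02
scene blue [378. 121.] 320 [ 0.513 -0.478  0.032] top z 0.039
scene blue [236. 224.] 114 [0.745 0.049 0.168] top z 0.171
scene blue [285. 347.] 312 [0.554 0.293 0.143] top z 0.155
scene red [303. 380.] 22 [0.502 0.331 0.083] top z 0.088
top orange [226. 256.] 152 [0.519 0.269 0.094] top z 0.109
top orange [217. 307.] 30 [0.389 0.307 0.017] top z 0.021
top orange [253. 303.] 10 [0.4   0.211 0.016] top z 0.021
top blue [317. 157.] 134 [0.747 0.048 0.17 ] top z 0.173
top blue [536. 231.] 9 [ 0.594 -0.51   0.034] top z 0.037
top blue [214. 239.] 206 [0.555 0.287 0.148] top z 0.157
top blue [532. 259.] 443 [ 0.519 -0.498  0.034] top z 0.038
top blue [534. 240.] 12 [ 0.571 -0.502  0.037] top z 0.57
top red [202. 262.] 12 [0.504 0.332 0.086] top z 0.09
slope n [-0.44957307 -0.22493195  0.86445918] c [0.56676998 0.292925   0.09621159] 2092 uphill yaw 26.57987534538628 minrect ((0.5600431561470032, 0.2913796305656433), (0.17140766978263855, 0.13070380687713623), 26.755407333374023)Traceback (most recent call last):
  File "<stdin>", line 24, in <module>
  File "<stdin>", line 23, in rect
cv2.error: OpenCV(4.12.0) /io/opencv/modules/imgproc/src/convhull.cpp:143: error: (-215:Assertion failed) total >= 0 && (depth == CV_32F || depth == CV_32S) in function 'convexHull'
```

View pics/c0.png

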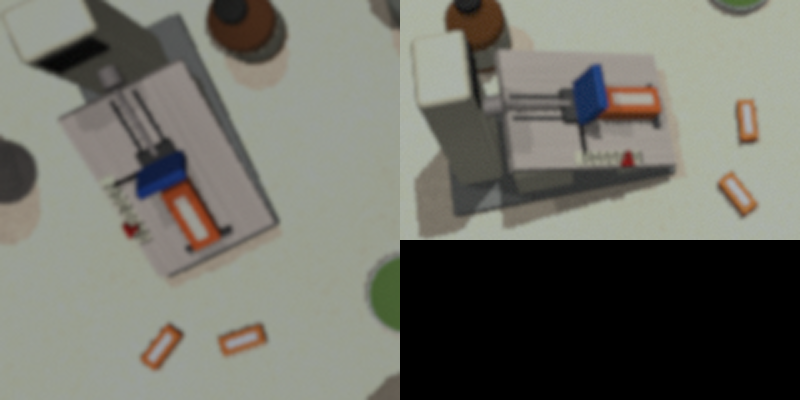

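Left crop: the large orange block lies on the slope against the ledge at about (190,217), just below the blue tab (160,175). Both loose blocks are smaller. The red mark is at (131,230). Choice confirmed.

```bash
cat >> h.py <<'E'
yaw=np.radians(26.7)
O=np.array([.574,.298,0]); gx=np.array([np.cos(yaw),np.sin(yaw),0]); gy=np.array([-gx[1],gx[0],0]); ez=np.array([0,0,1.])
up=np.cos(np.pi/6)*gx+.5*ez; nrm=-.5*gx+np.cos(np.pi/6)*ez
G=np.array([up,gy,nrm]); S0=O+.1*ez   # slope frame: rows
def toS(p): return (np.asarray(p)-S0)@G.T
def fromS(s): return S0+np.asarray(s)@G
def go(grasp,Rt):
    "shift/turn from the present pose so the grasp point is at grasp with tool axes Rt (columns)"
    T=T_tool(); tcp=np.asarray(grasp)-.163*Rt[:,2]
    d=T[:3,:3].T@(tcp-T[:3,3])/.1; r=R.from_matrix(T[:3,:3].T@Rt).as_rotvec()/(np.pi/4)
    print('xyz',d.round(3),'rot',r.round(3),'tcp',tcp.round(3)); return d,r
RB=np.array([up,-gy,-nrm]).T
E
python3 - <<'E'
from h import *
import pickle
fs=pickle.load(open('f0.pkl','rb'))
f=fs['top'];P=cloud(f)
def rect(lo,hi,box):
    s=P[box[1]:box[3],box[0]:box[2]].reshape(-1,3); s=s[(s[:,2]>lo)&(s[:,2]<hi)].astype(np.float32)
    if len(s)<5: print('few',len(s)); return
    r=cv2.minAreaRect(s[:,:2]); print(len(s),r,cv2.boxPoints(r).round(3).tolist(),np.median(s[:,2]))
rect(.255,.31,(130,140,220,220)); rect(.2,.28,(390,80,570,250)); rect(.076,.095,(380,275,510,310)); rect(.01,.025,(430,240,495,300))
for n in fs:
    P=cloud(fs[n]); m=masks(fs[n])
    for c in m:
        q=toS(P[m[c]]); q=q[(abs(q)<.12).all(1)]
        print(n,c,len(q),np.percentile(q,[2,25,50,75,98],axis=0).round(3).tolist())
go(fromS([-.045,0,.11]),RB)
E
```

```text
Traceback (most recent call last):
cv2.error: OpenCV(4.12.0) /io/opencv/modules/imgproc/src/convhull.cpp:143: error: (-215:Assertion failed) total >= 0 && (depth == CV_32F || depth == CV_32S) in function 'convexHull'
```

```bash
python3 - <<'E'
from h import *
import pickle
fs=pickle.load(open('f0.pkl','rb'))
f=fs['top'];P=cloud(f)
def rect(lo,hi,box):
    s=P[box[1]:box[3],box[0]:box[2]].reshape(-1,3); s=s[(s[:,2]>lo)&(s[:,2]<hi)]
    if len(s)<5: print('few',len(s)); return
    r=cv2.minAreaRect(np.ascontiguousarray(s[:,:2],np.float32)); print(len(s),r,cv2.boxPoints(r).round(3).tolist(),np.median(s[:,2]))
rect(.255,.31,(130,140,220,220)); rect(.2,.28,(390,80,570,250)); rect(.076,.095,(380,275,510,310)); rect(.01,.025,(430,240,495,300))
for n in fs:
    P=cloud(fs[n]); m=masks(fs[n])
    for c in m:
        q=toS(P[m[c]]); q=q[(abs(q)<.12).all(1)]
        print(n,c,len(q),np.percentile(q,[2,25,50,75,98],axis=0).round(3).tolist())
go(fromS([-.045,0,.11]),RB)
E
```

```text
942 ((0.6726661324501038, 0.348128080368042), (0.05268430709838867, 0.07029873877763748), 26.49064064025879) [[0.6330000162124634, 0.36800000071525574], [0.6650000214576721, 0.3050000071525574], [0.7120000123977661, 0.328000009059906], [0.6809999942779541, 0.39100000262260437]] 0.27923840751267787
15250 ((0.7186876535415649, -0.33092591166496277), (0.25047314167022705, 0.29491499066352844), 76.8255844116211) [[0.546999990940094, -0.4189999997615814], [0.8339999914169312, -0.4860000014305115], [0.890999972820282, -0.24300000071525574], [0.6039999723434448, -0.17499999701976776]] 0.21617557107971486
473 ((0.4346691966056824, -0.2643529176712036), (0.2293274998664856, 0.013082876801490784), 76.78741455078125) [[0.4020000100135803, -0.37400001287460327], [0.41499999165534973, -0.37700000405311584], [0.46700000762939453, -0.15399999916553497], [0.45500001311302185, -0.1509999930858612]] 0.08518175854082943
2900 ((0.5076718926429749, -0.31460368633270264), (0.1424950808286667, 0.15024520456790924), 76.80622100830078) [[0.4180000126361847, -0.367000013589859], [0.5649999976158142, -0.400999
[... 300 characters left out ...]
0.002, -0.008, 0.032], [0.003, 0.004, 0.047], [0.004, 0.015, 0.06], [0.005, 0.024, 0.064]]
scene red 22 [[-0.056, 0.056, 0.006], [-0.052, 0.06, 0.009], [-0.051, 0.062, 0.01], [-0.049, 0.064, 0.011], [-0.045, 0.066, 0.016]]
top orange 152 [[-0.092, -0.014, 0.022], [-0.078, -0.01, 0.025], [-0.057, -0.004, 0.026], [-0.036, 0.01, 0.027], [-0.027, 0.013, 0.029]]
top blue 205 [[-0.004, -0.023, 0.017], [0.002, -0.013, 0.034], [0.004, -0.002, 0.052], [0.005, 0.01, 0.061], [0.006, 0.021, 0.065]]
top red 14 [[-0.052, -0.006, 0.006], [-0.05, 0.058, 0.01], [-0.049, 0.061, 0.012], [-0.047, 0.063, 0.016], [-0.025, 0.065, 0.019]]
xyz [ 4.645 -6.792  0.912] rot [ 0.049  0.665 -0.19 ] tcp [0.417 0.219 0.314]
```

Request:
arm_command(
  xyz=[
    [0.42,-0.415,0],
    [0.84,-0.83,0],
  ],
  rot=[
    [0,0,0],
    [0,0,0],
  ],
  gripper=0.62,
)

```text
clock: 0.35
tcp_pos: [0.2397, -0.4648, 0.404]
tcp_rot: [-0.001, 0.988, 0.155, 0.0]
wrist_force: [0.9, -0.1, 0.7]
finger_gap: 0.0714
grip_force: 0.0
```

Request:
arm_command(
  xyz=[
    [0.42,-0.415,0],
    [0.84,-0.83,0],
  ],
  rot=[
    [0,0,0],
    [0,0,0],
  ],
)

```text
clock: 0.6
tcp_pos: [0.2942, -0.3591, 0.4044]
tcp_rot: [-0.0, 0.988, 0.156, 0.0]
wrist_force: [1.0, -1.4, -0.2]
finger_gap: 0.0551
grip_force: 0.0
```

Request:
arm_command(
  xyz=[
    [0.42,-0.415,0],
    [0.84,-0.83,0],
  ],
  rot=[
    [0,0,0],
    [0,0,0],
  ],
)

```text
clock: 0.85
tcp_pos: [0.3484, -0.2542, 0.4045]
tcp_rot: [-0.0, 0.988, 0.156, 0.0]
wrist_force: [1.5, -0.1, -0.2]
finger_gap: 0.0547
grip_force: 0.0
```

Request:
arm_command(
  xyz=[
    [0.42,-0.415,0],
    [0.84,-0.83,0],
  ],
  rot=[
    [0,0,0],
    [0,0,0],
  ],
)

```text
clock: 1.1
tcp_pos: [0.4027, -0.1494, 0.4047]
tcp_rot: [0.0, 0.988, 0.156, 0.0]
wrist_force: [0.2, -1.6, 0.4]
finger_gap: 0.0545
grip_force: 0.0
```

Request:
arm_command(
  xyz=[
    [0.16,-0.43,0],
    [0.325,-0.865,0],
  ],
  rot=[
    [0,0,0],
    [0,0,0],
  ],
)

```text
clock: 1.35
tcp_pos: [0.4065, -0.0572, 0.4045]
tcp_rot: [-0.0, 0.988, 0.156, -0.0]
wrist_force: [0.3, -0.8, -1.2]
finger_gap: 0.0544
grip_force: 0.0
```

Request:
arm_command(
  xyz=[
    [0.16,-0.43,0],
    [0.325,-0.865,0],
  ],
  rot=[
    [0,0,0],
    [0,0,0],
  ],
)

```text
clock: 1.6
tcp_pos: [0.4104, 0.0349, 0.4046]
tcp_rot: [-0.0, 0.988, 0.156, -0.0]
wrist_force: [0.6, -0.1, 1.0]
finger_gap: 0.0549
grip_force: 0.0
```

Request:
arm_command(
  xyz=[
    [0.16,-0.43,0],
    [0.325,-0.865,0],
  ],
  rot=[
    [0,0,0],
    [0,0,0],
  ],
)

```text
clock: 1.85
tcp_pos: [0.4146, 0.1272, 0.4046]
tcp_rot: [0.0, 0.988, 0.156, -0.0]
wrist_force: [0.9, -0.5, 0.2]
finger_gap: 0.0541
grip_force: 0.0
```

Request:
arm_command(
  xyz=[
    [0.16,-0.43,0],
    [0.325,-0.865,0],
    [0.325,-0.865,0],
  ],
  rot=[
    [0,0,0],
    [0,0,0],
    [0,0,0],
  ],
)

```text
clock: 2.22
tcp_pos: [0.419, 0.2204, 0.4045]
tcp_rot: [-0.0, 0.987, 0.158, -0.0]
wrist_force: [-0.2, -0.3, -0.3]
finger_gap: 0.0546
grip_force: 0.0
```

```bash
python3 - <<'E'
from h import *
print(readout.read_state()['joints'].round(3))
go(fromS([-.060,0,.10]),RB)
E
```

```text
[3.380e-01 1.760e-01 1.773e+00 1.000e-03 1.192e+00 1.591e+00]
xyz [-0.1    0.019  1.067] rot [ 0.049  0.665 -0.185] tcp [0.41  0.216 0.298]
```

Request:
arm_command(
  xyz=[
    [0,0,0.2],
    [-0.05,0,0.5],
    [-0.1,0.02,0.8],
    [-0.1,0.02,0.8],
    [-0.1,0.02,0.8],
  ],
  rot=[
    [0.01,0.2,-0.05],
    [0.03,0.4,-0.1],
    [0.05,0.665,-0.185],
    [0.05,0.665,-0.185],
    [0.05,0.665,-0.185],
  ],
)

```text
clock: 2.85
tcp_pos: [0.4092, 0.2117, 0.3238]
tcp_rot: [-0.059, 0.941, 0.221, 0.25]
wrist_force: [0.1, 0.6, 0.5]
finger_gap: 0.0541
grip_force: 0.0
```

```bash
python3 - <<'E'
from h import *
print(readout.read_state()['joints'].round(3))
go(fromS([-.060,0,.021]),RB)
f=grab('wrist'); save(f,'w1'); P=cloud(f); m=masks(f)
for c in m:
    q=toS(P[m[c]&(f['depth']>0)]); q=q[(abs(q)<.12).all(1)]
    if len(q): print(c,len(q),np.percentile(q,[1,25,50,75,99],axis=0).round(4).tolist())
E
```

```text
[0.29  0.173 2.123 0.257 0.342 1.18 ]
xyz [-0.105 -0.032  1.028] rot [ 0.002  0.004 -0.006] tcp [0.445 0.233 0.229]
orange 2171 [[-0.0936, -0.0154, 0.0244], [-0.0759, -0.0107, 0.0263], [-0.0553, -0.0004, 0.0268], [-0.0362, 0.0087, 0.0272], [-0.0264, 0.0136, 0.0283]]
blue 1918 [[-0.0069, -0.0243, 0.0131], [-0.0032, -0.0126, 0.0608], [0.0005, -0.0011, 0.0632], [0.0036, 0.0109, 0.0639], [0.0039, 0.0226, 0.0651]]
red 213 [[-0.0577, 0.0524, 0.0032], [-0.0519, 0.0574, 0.01], [-0.0502, 0.0607, 0.0111], [-0.0484, 0.0632, 0.0139], [-0.0445, 0.0655, 0.0171]]
```

View pics/w1.png

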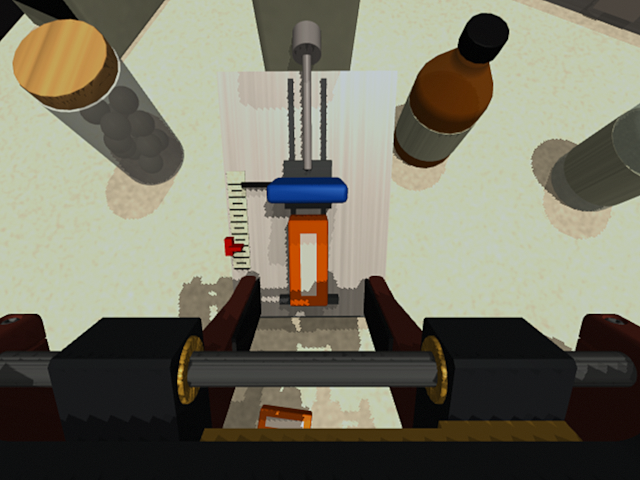

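Wrist view: the block is at about (308,260) between the fingers' lines. The tab is at (307,190), the pointer at about (255,185), and the red mark at (232,246), clear of the finger path.

Request:
arm_command(
  xyz=[
    [-0.1,-0.03,0.3],
    [-0.1,-0.03,0.6],
    [-0.1,-0.03,0.85],
    [-0.1,-0.03,1.0],
    [-0.1,-0.03,1.0],
    [-0.1,-0.03,1.0],
  ],
  rot=[
    [0,0,0],
    [0,0,0],
    [0,0,0],
    [0,0,0],
    [0,0,0],
    [0,0,0],
  ],
)

```text
clock: 3.65
tcp_pos: [0.4553, 0.233, 0.2487]
tcp_rot: [-0.062, 0.943, 0.224, 0.24]
wrist_force: [-0.4, -0.4, 0.2]
finger_gap: 0.0545
grip_force: 0.0
```

```bash
python3 - <<'E'
from h import *
print(readout.read_state()['joints'].round(3))
T=T_tool(); print('grasp pt S',toS(T[:3,3]+.163*T[:3,2]).round(4))
go(fromS([-.060,-.001,.023]),RB)
E
```

```text
[0.303 0.384 2.088 0.468 0.197 0.97 ]
grasp pt S [-0.0465 -0.0031  0.0335]
xyz [-0.17  -0.036  0.108] rot [-0.013  0.029 -0.004] tcp [0.445 0.232 0.231]
```

```bash
cat >> h.py <<'E'
def RBt(deg): # uphill axis tool x, tilt from vertical in degrees
    a=np.radians(deg); x=np.cos(a)*gx+np.sin(a)*ez; z=np.sin(a)*gx-np.cos(a)*ez
    return np.array([x,-gy,z]).T
def gp(): T=T_tool(); return toS(T[:3,3]+.163*T[:3,2]).round(4)
E
python3 - <<'E'
from h import *
go(fromS([-.067,-.001,.06]),RBt(16))
go(fromS([-.067,-.001,.023]),RBt(16))
E
```

```text
xyz [ 0.147 -0.04  -0.221] rot [-0.014 -0.282 -0.002] tcp [0.456 0.237 0.275]
xyz [ 0.155 -0.037  0.149] rot [-0.014 -0.282 -0.002] tcp [0.472 0.246 0.243]
```

Request:
arm_command(
  xyz=[
    [0.0,-0.04,-0.22],
    [0.14,-0.04,-0.22],
    [0.15,-0.04,-0.22],
    [0.15,-0.04,-0.22],
    [0.15,-0.04,-0.22],
  ],
  rot=[
    [0,0,0],
    [-0.01,-0.14,0],
    [-0.01,-0.28,0],
    [-0.01,-0.28,0],
    [-0.01,-0.28,0],
  ],
)

```text
clock: 4.28
tcp_pos: [0.4556, 0.2374, 0.2749]
tcp_rot: [-0.034, 0.963, 0.228, 0.137]
wrist_force: [-0.3, -0.2, 0.4]
finger_gap: 0.0544
grip_force: 0.0
```

```bash
python3 - <<'E'
from h import *
print(readout.read_state()['joints'].round(3), gp())
go(fromS([-.067,-.001,.023]),RBt(16))
E
```

```text
[0.33  0.347 1.962 0.078 0.554 1.375] [-0.0667 -0.0004  0.0597]
xyz [0.09  0.002 0.357] rot [-0.004 -0.004 -0.002] tcp [0.472 0.246 0.243]
```

Request:
arm_command(
  xyz=[
    [0.04,0,0.18],
    [0.09,0,0.35],
    [0.09,0,0.35],
    [0.09,0,0.35],
  ],
  rot=[
    [0,0,0],
    [0,0,0],
    [0,0,0],
    [0,0,0],
  ],
)

```text
clock: 4.78
tcp_pos: [0.4723, 0.2458, 0.243]
tcp_rot: [-0.034, 0.964, 0.228, 0.135]
wrist_force: [0.6, 0.1, -0.5]
finger_gap: 0.0546
grip_force: 0.0
```

Request:
arm_command(
  xyz=[
    [0,0,0],
    [0,0,0],
    [0,0,0],
    [0,0,0],
    [0,0,0],
  ],
  rot=[
    [0,0,0],
    [0,0,0],
    [0,0,0],
    [0,0,0],
    [0,0,0],
  ],
  gripper=0.15,
  newtons=30,
)

```text
clock: 5.4
tcp_pos: [0.4726, 0.2459, 0.2437]
tcp_rot: [-0.034, 0.964, 0.228, 0.136]
wrist_force: [1.2, 0.3, 0.3]
finger_gap: 0.0298
grip_force: 30.0
```

```bash
python3 - <<'E'
from h import *
print(readout.read_state()['joints'].round(3), gp())
T=T_tool(); print((T[:3,:3].T@nrm).round(3),(T[:3,:3].T@ez).round(3))
E
```

```text
[0.335 0.422 1.947 0.082 0.496 1.375] [-0.0661 -0.0005  0.0232]
[-0.24  -0.002 -0.971] [ 0.277 -0.003 -0.961]
```

Request:
arm_command(
  xyz=[
    [-0.05,0,-0.2],
    [-0.1,0,-0.4],
    [-0.15,0,-0.6],
    [-0.05,0,-1.0],
  ],
  rot=[
    [0,0,0],
    [0,0,0],
    [0,0,0],
    [0,0,0],
  ],
)

```text
clock: 5.9
tcp_pos: [0.4419, 0.2303, 0.3374]
tcp_rot: [-0.034, 0.964, 0.228, 0.133]
wrist_force: [0.4, 0.8, -0.4]
finger_gap: 0.0301
grip_force: 30.0
```

```bash
cat >> h.py <<'E'
ua=np.radians(-13.2); ux=np.array([np.cos(ua),np.sin(ua),0]); uy=np.array([-ux[1],ux[0],0])
push=np.array([.4347,-.2644,.05])-.006*ux; bay=push+.062*ux-.032*uy; bay[2]=.018
def RD(deg):
    a=np.radians(deg); x=np.cos(a)*ux+np.sin(a)*ez; z=np.sin(a)*ux-np.cos(a)*ez
    return np.array([x,-uy,z]).T
def inbay(b): return bay+b[0]*ux+b[1]*uy+b[2]*ez
E
python3 - <<'E'
from h import *
f=grab('wrist'); print(f['tool_from_camera'].round(3))
m=masks(f)['orange'];P=cloud(f)
k,l,st,ce=cv2.connectedComponentsWithStats(m.astype(np.uint8))
T=T_tool()
for i in range(1,k):
    if st[i,4]>300:
        q=(P[l==i]-T[:3,3])@T[:3,:3]; print(ce[i],st[i],np.percentile(q,[1,50,99],axis=0).round(4).tolist())
print(gp(),readout.read_state()['finger_gap'],bay)
go(inbay([-.011,0,.12]),RD(-10))
go(inbay([-.011,0,.021]),RD(-10))
E
```

```text
[[-0.001  0.962  0.272  0.075]
 [ 1.     0.001 -0.     0.   ]
 [-0.001  0.272 -0.962  0.019]
 [ 0.     0.     0.     1.   ]]
[39.35287611 20.14380531] [  2   0  62  47 904] [[0.125, -0.1775, 0.2419], [0.1391, -0.1571, 0.2468], [0.1502, -0.1441, 0.2509]]
[310.58693669 265.7805145 ] [ 276  218   72  125 5481] [[-0.02, -0.0141, 0.155], [0.0248, -0.0013, 0.1604], [0.0373, 0.014, 0.1772]]
[-0.0429 -0.0009  0.1253] 0.030124482638813947 [ 0.48191319 -0.30834217  0.018     ]
xyz [-1.996  5.104 -0.133] rot [-0.053 -0.561  0.892] tcp [ 0.499 -0.312  0.299]
xyz [-2.276  5.106  0.817] rot [-0.053 -0.561  0.892] tcp [ 0.499 -0.312  0.2  ]
```

```bash
cat >> h.py <<'E'
def down(yawdeg,tilt=0):
    y=np.radians(yawdeg); a=np.radians(tilt); h=np.array([np.cos(y),np.sin(y),0]); x=np.cos(a)*h+np.sin(a)*ez
    z=np.sin(a)*h-np.cos(a)*ez; return np.array([x,np.cross(z,x),z]).T
def plan(wps):
    T=T_tool(); p,Rm=T[:3,3],T[:3,:3]
    for q,Rn in wps:
        q=np.asarray(q); print((Rm.T@(q-p)/.1).round(3).tolist(),(R.from_matrix(Rm.T@Rn).as_rotvec()/(np.pi/4)).round(3).tolist()); p,Rm=q,Rn
E
python3 - <<'E'
from h import *
Rf=down(166.8,-14); g=inbay([.041,0,.022])
t=lambda h:(g+[0,0,h])-.163*Rf[:,2]
print(t(0),t(.13))
plan([((.44,.20,.38),down(26.7)),((.45,.11,.38),down(71)),((.455,.01,.38),down(115)),((.46,-.09,.38),down(159)),((.47,-.18,.37),down(166.8)),((.48,-.26,.36),down(166.8)),(t(.10),Rf)])
E
```

```text
[ 0.48343853 -0.30869994  0.1981582 ] [ 0.48343853 -0.30869994  0.3281582 ]
[-0.068, 0.26, -0.402] [-0.003, -0.364, -0.001]
[-0.315, 0.849, 0.0] [0.0, 0.0, -0.984]
[-0.929, 0.373, 0.0] [0.0, 0.0, -0.978]
[-0.927, -0.377, 0.0] [0.0, 0.0, -0.978]
[-0.416, -0.804, 0.1] [0.0, 0.0, -0.173]
[-0.28, -0.756, 0.1] [0.0, 0.0, 0.0]
[-0.145, -0.466, 0.618] [-0.0, -0.311, 0.0]
```

Request:
arm_command(
  xyz=[
    [-0.03,0.13,-0.25],
    [-0.07,0.26,-0.4],
    [-0.07,0.26,-0.4],
  ],
  rot=[
    [0,-0.18,0],
    [0,-0.364,0],
    [0,-0.364,0],
  ],
)

```text
clock: 6.32
tcp_pos: [0.4407, 0.1997, 0.3755]
tcp_rot: [-0.001, 0.973, 0.23, -0.001]
wrist_force: [0.8, 0.7, -0.6]
finger_gap: 0.0296
grip_force: 30.0
```

Request:
arm_command(
  xyz=[
    [-0.06,0.17,0],
    [-0.13,0.34,0],
    [-0.19,0.51,0],
    [-0.25,0.68,0],
    [-0.32,0.85,0],
  ],
  rot=[
    [0,0,-0.2],
    [0,0,-0.4],
    [0,0,-0.6],
    [0,0,-0.8],
    [0,0,-0.98],
  ],
)

```text
clock: 6.95
tcp_pos: [0.4488, 0.1094, 0.3736]
tcp_rot: [-0.002, 0.814, 0.581, -0.001]
wrist_force: [-0.2, 1.1, 0.2]
finger_gap: 0.0302
grip_force: 30.0
```

Request:
arm_command(
  xyz=[
    [-0.19,0.07,0],
    [-0.37,0.15,0],
    [-0.56,0.22,0],
    [-0.74,0.3,0],
    [-0.93,0.37,0],
  ],
  rot=[
    [0,0,-0.2],
    [0,0,-0.4],
    [0,0,-0.6],
    [0,0,-0.8],
    [0,0,-0.98],
  ],
)

```text
clock: 7.58
tcp_pos: [0.4532, 0.0093, 0.3735]
tcp_rot: [-0.002, 0.536, 0.844, -0.0]
wrist_force: [0.0, -0.9, -0.6]
finger_gap: 0.0294
grip_force: 30.0
```

Request:
arm_command(
  xyz=[
    [-0.19,-0.07,0],
    [-0.37,-0.15,0],
    [-0.56,-0.22,0],
    [-0.74,-0.3,0],
    [-0.93,-0.37,0],
  ],
  rot=[
    [0,0,-0.2],
    [0,0,-0.4],
    [0,0,-0.6],
    [0,0,-0.8],
    [0,0,-0.98],
  ],
)

```text
clock: 8.2
tcp_pos: [0.4587, -0.0906, 0.3734]
tcp_rot: [-0.002, 0.18, 0.984, 0.0]
wrist_force: [0.1, -0.4, 0.0]
finger_gap: 0.0296
grip_force: 30.0
```

Request:
arm_command(
  xyz=[
    [-0.2,-0.4,0.05],
    [-0.42,-0.8,0.1],
    [-0.42,-0.8,0.1],
  ],
  rot=[
    [0,0,-0.1],
    [0,0,-0.17],
    [0,0,-0.17],
  ],
)

```text
clock: 8.57
tcp_pos: [0.4699, -0.1823, 0.3632]
tcp_rot: [-0.001, 0.118, 0.993, -0.001]
wrist_force: [-0.4, 0.5, -0.8]
finger_gap: 0.0299
grip_force: 30.0
```

```bash
python3 - <<'E'
from h import *
s=readout.read_state(); print(s['joints'].round(3),s['finger_gap'])
Rf=down(166.8,-14); g=inbay([.041,0,.022])
t=lambda h:(g+[0,0,h])-.163*Rf[:,2]
plan([((.48,-.26,.36),down(166.8)),(t(.09),Rf)])
E
```

```text
[-0.506  0.267  1.765 -0.002  1.112 -1.84 ] 0.029888148831414867
[-0.281, -0.731, 0.032] [-0.002, -0.004, -0.008]
[-0.145, -0.466, 0.718] [-0.0, -0.311, 0.0]
```

Request:
arm_command(
  xyz=[
    [-0.14,-0.37,0.03],
    [-0.28,-0.73,0.03],
  ],
  rot=[
    [0,0,-0.01],
    [0,0,-0.01],
  ],
)

```text
clock: 8.82
tcp_pos: [0.4796, -0.2571, 0.3603]
tcp_rot: [-0.002, 0.112, 0.994, 0.0]
wrist_force: [0.1, 0.4, -0.6]
finger_gap: 0.0299
grip_force: 30.0
```

Request:
arm_command(
  xyz=[
    [-0.07,-0.23,0.3],
    [-0.14,-0.46,0.5],
    [-0.14,-0.46,0.7],
    [-0.14,-0.46,0.7],
  ],
  rot=[
    [0,-0.15,0],
    [0,-0.31,0],
    [0,-0.31,0],
    [0,-0.31,0],
  ],
)

```text
clock: 9.32
tcp_pos: [0.4815, -0.304, 0.2892]
tcp_rot: [0.116, 0.112, 0.987, -0.012]
wrist_force: [0.5, -0.5, -1.1]
finger_gap: 0.0298
grip_force: 30.0
```

```bash
python3 - <<'E'
from h import *
s=readout.read_state(); print(s['joints'].round(3),s['finger_gap'])
Rf=down(166.8,-14); g=inbay([.041,0,.022])
plan([(g-.163*Rf[:,2],Rf)])
f=grab('wrist'); save(f,'w2'); T=T_tool(); P=cloud(f)
m=masks(f)['orange']; q=P[m]; q=q[q[:,2]>.08]; print(np.percentile(q,[1,50,99],axis=0).round(4).tolist())
q2=(q-bay)@np.array([ux,uy,ez]).T; print(np.percentile(q2,[1,50,99],axis=0).round(4).tolist())
b=(P-bay)@np.array([ux,uy,ez]).T
fl=(abs(b[...,2])<.006)&(abs(b[...,0]-.03)<.1)&(abs(b[...,1])<.1); print('floor',fl.sum(),np.percentile(b[fl],[1,99],axis=0).round(3).tolist())
E
```

```text
[-0.724  0.399  1.802  0.167  0.741 -2.18 ] 0.02976428906089877
[0.183, -0.043, 0.893] [0.003, -0.012, 0.004]
[[0.4776, -0.3293, 0.1132], [0.5, -0.3074, 0.1343], [0.5407, -0.2914, 0.1357]]
[[-0.0034, -0.0104, 0.0952], [0.0176, 0.0036, 0.1163], [0.0582, 0.0183, 0.1177]]
floor 33135 [[-0.042, -0.072, -0.001], [0.122, 0.073, 0.004]]
```

View pics/w2.png

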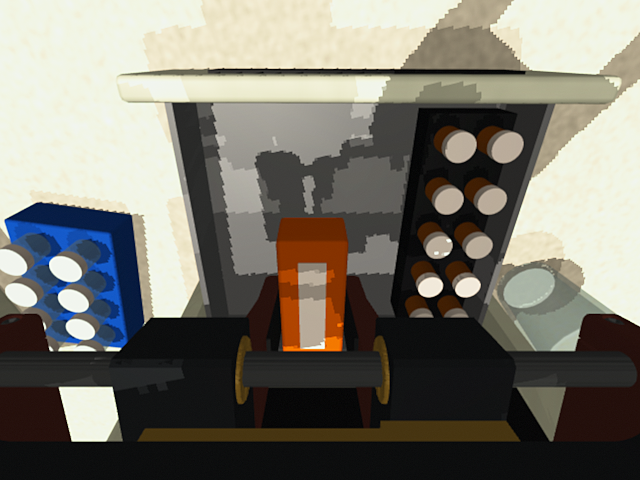

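Wrist view: the block (312,285) is held level over the empty bay. The bay's floor lies around (290,180), the vial holder at (460,220) is clear to the right, and the front panel is at the top (y≈90).

Request:
arm_command(
  xyz=[
    [0.04,-0.02,0.25],
    [0.09,-0.04,0.5],
    [0.14,-0.04,0.72],
    [0.17,-0.04,0.84],
    [0.17,-0.04,0.86],
    [0.17,-0.04,0.86],
  ],
  rot=[
    [0,0,0],
    [0,0,0],
    [0,0,0],
    [0,0,0],
    [0,0,0],
    [0,0,0],
  ],
)

```text
clock: 10.12
tcp_pos: [0.4856, -0.3106, 0.2044]
tcp_rot: [0.118, 0.112, 0.987, -0.014]
wrist_force: [-0.2, -0.5, -0.5]
finger_gap: 0.0296
grip_force: 30.0
```

```bash
python3 - <<'E'
from h import *
f=grab('wrist'); P=cloud(f); q=P[masks(f)['orange']]; q2=(q-bay)@np.array([ux,uy,ez]).T; q2=q2[(abs(q2)<.15).all(1)]; print(np.percentile(q2,[1,50,99],axis=0).round(4).tolist())
T=T_tool(); print((T[:3,:3].T@ez).round(3))
E
```

```text
[[0.0028, -0.0163, 0.0296], [0.0238, -0.002, 0.0316], [0.0646, 0.0124, 0.0329]]
[-0.237 -0.002 -0.972]
```

Request:
arm_command(
  xyz=[
    [0.005,0,0.02],
    [0.01,0,0.04],
    [0.012,0,0.05],
    [0.012,0,0.05],
  ],
  rot=[
    [0,0,0],
    [0,0,0],
    [0,0,0],
    [0,0,0],
  ],
)

```text
clock: 10.68
tcp_pos: [0.4852, -0.3106, 0.1986]
tcp_rot: [0.118, 0.112, 0.987, -0.014]
wrist_force: [0.2, 0.9, 1.4]
finger_gap: 0.03
grip_force: 30.0
```

Request:
arm_command(
  xyz=[
    [0.003,0,0.01],
    [0.003,0,0.01],
    [0.003,0,0.01],
  ],
  rot=[
    [0,0,0],
    [0,0,0],
    [0,0,0],
  ],
)

```text
clock: 11.05
tcp_pos: [0.4858, -0.3107, 0.1983]
tcp_rot: [0.119, 0.112, 0.987, -0.014]
wrist_force: [-1.4, 1.6, 7.0]
finger_gap: 0.0299
grip_force: 30.0
```

Request:
arm_command(
  xyz=[
    [0,0,0],
    [0,0,0],
    [0,0,0],
  ],
  rot=[
    [0,0,0],
    [0,0,0],
    [0,0,0],
  ],
  gripper=0.55,
)

```text
clock: 11.42
tcp_pos: [0.4852, -0.3107, 0.1975]
tcp_rot: [0.118, 0.112, 0.987, -0.014]
wrist_force: [0.6, -0.0, 0.9]
finger_gap: 0.0479
grip_force: 0.9
```

Request:
arm_command(
  xyz=[
    [-0.05,0,-0.2],
    [-0.12,0,-0.5],
    [-0.24,0,-0.98],
    [-0.24,0,-0.98],
  ],
  rot=[
    [0,0,0],
    [0,0,0],
    [0,0,0],
    [0,0,0],
  ],
)

```text
clock: 11.92
tcp_pos: [0.4867, -0.3116, 0.302]
tcp_rot: [0.121, 0.112, 0.986, -0.016]
wrist_force: [-0.2, -0.2, 0.4]
finger_gap: 0.0482
grip_force: 0.0
```

```bash
cat > kin.py <<'E'
from h import *
from scipy.optimize import least_squares
J=[([-1.3721,.35946,1.51143,0,1.27253,-.11508],[.18512,-.57034,.40384],[-9e-4,.98772,.15625,0]),
([.338,.176,1.773,.001,1.192,1.591],[.419,.2204,.4045],[0,.987,.158,0]),
([.29,.173,2.123,.257,.342,1.18],[.4092,.2117,.3238],[-.059,.941,.221,.25]),
([.33,.347,1.962,.078,.554,1.375],[.4556,.2374,.2749],[-.034,.963,.228,.137]),
([-.506,.267,1.765,-.002,1.112,-1.84],[.4699,-.1823,.3632],[-.001,.118,.993,-.001]),
([-.724,.399,1.802,.167,.741,-2.18],[.4815,-.304,.2892],[.116,.112,.987,-.012])]
rz=lambda a:R.from_euler('z',a).as_matrix(); ry=lambda a:R.from_euler('y',a).as_matrix()
def fk(q,p,s=1):
    h,a1,a2,e,a3,d6,lat,c6=p
    A=rz(q[0]); x=A@np.array([a1,lat,h]); A=A@ry(q[1]); x=x+A@[0,0,a2]; A=A@ry(q[2]); x=x+A@[e,0,a3]; A=A@rz(s*q[3])@ry(q[4]); x=x+A@[0,0,d6]; A=A@rz(q[5]+c6); return x,A
def res(p,s): 
    o=[]
    for q,x,w in J:
        X,A=fk(q,p,s); Q=R.from_quat([w[1],w[2],w[3],w[0]]).as_matrix(); o+=list(X-x)+list((A-Q).ravel()*.1)
    return np.array(o)
fits=[min((least_squares(res,[.4,0,.5,0,.4,.1,l,c],args=(s,)) for c in(0,1.57,3.14,-1.57) for l in(-.07,.07)),key=lambda r:r.cost) for s in(1,-1)]
s=1 if fits[0].cost<fits[1].cost else -1; F=fits[0] if s==1 else fits[1]; par=F.x
lo=np.array([-2.97,-1.01,.21,-.96,.2,-2.98]);hi=np.array([2.97,2.36,2.38,4.11,2.71,2.98])
def ik(x,Rt,q0):
    f=lambda q:np.r_[fk(q,par,s)[0]-x,(fk(q,par,s)[1]-Rt).ravel()*.2]
    r=least_squares(f,np.clip(q0,lo+.001,hi-.001),bounds=(lo,hi)); return r.x.round(3),np.sqrt(2*r.cost).round(4)
E
python3 - <<'E'
from kin import *
print(par.round(4),s,F.cost, abs(res(par,s)).max())
q=readout.read_state()['joints']; print(q.round(3))
f=grab('top'); P=cloud(f); b=(P[masks(f)['orange']]-bay)@np.array([ux,uy,ez]).T; b=b[(abs(b)<.15).all(1)]; print('block',len(b), np.percentile(b,[2,50,98],axis=0).round(3).tolist() if len(b) else '')
for th in (0,15,25,30,35):
  for yw in (166.8,-13.2):
    Rt=down(yw,-th if yw>0 else th)
    for d in (0,.08,.155):
        tip=push+d*ux; tip[2]=.05
        print(th,yw,d,*ik(tip-.182*Rt[:,2],Rt,[-.6,.4,1.8,0,.7,-2.1 if yw>0 else 1.1]))
E
```

```text
[ 2.6540e-01 -7.0000e-04  6.1190e-01  1.1200e-01  4.3400e-01  1.9900e-01
  6.8800e-02  1.5707e+00] 1 2.0416176165291836e-07 0.0002862095372196949
[-0.728  0.39   1.777  0.163  0.764 -2.18 ]
block 0 
0 166.8 0 [-0.687  0.454  1.894 -0.     0.793 -2.028] 0.0
0 166.8 0.08 [-0.626  0.533  1.723  0.     0.886 -1.966] 0.0
0 166.8 0.155 [-0.581  0.612  1.551  0.     0.979 -1.921] 0.0
0 -13.2 0 [-0.687  0.454  1.894 -0.     0.793  1.114] 0.0
0 -13.2 0.08 [-0.626  0.533  1.723 -0.     0.886  1.176] 0.0
0 -13.2 0.155 [-0.581  0.612  1.551  0.     0.979  1.22 ] 0.0
15 166.8 0 [-0.794  0.39   2.103  0.325  0.447 -2.414] 0.0
15 166.8 0.08 [-0.704  0.459  1.942  0.241  0.519 -2.241] 0.0
15 166.8 0.155 [-0.642  0.529  1.783  0.185  0.597 -2.124] 0.0
15 -13.2 0 [-0.794  0.39   2.103  0.325  0.447  0.727] 0.0
15 -13.2 0.08 [-0.704  0.459  1.942  0.241  0.519  0.901] 0.0
15 -13.2 0.155 [-0.642  0.529  1.783  0.185  0.597  1.018] 0.0
25 166.8 0 [-0.869  0.383  2.218  0.843  0.31  -2.98 ] 0.0121
25 166.8 0.08 [-0.772  0.452  2.084  0.785  0.313 -2.829] 0.0
25 166.8 0.155 [-0.693  0.511  1.93   0.568  0.
[... 252 characters left out ...]
 ] 0.0395
30 166.8 0.08 [-0.784  0.445  2.116  0.937  0.288 -2.98 ] 0.0195
30 166.8 0.155 [-0.72   0.516  1.999  0.995  0.283 -2.98 ] 0.0006
30 -13.2 0 [-0.945  0.425  2.31   1.583  0.334 -0.657] 0.0
30 -13.2 0.08 [-0.81   0.466  2.153  1.322  0.287 -0.257] 0.0
30 -13.2 0.155 [-0.721  0.516  2.     1.007  0.282  0.149] 0.0
35 166.8 0 [-0.879  0.349  2.25   0.87   0.291 -2.98 ] 0.067
35 166.8 0.08 [-0.787  0.433  2.131  0.952  0.275 -2.98 ] 0.0473
35 166.8 0.155 [-0.721  0.507  2.014  1.011  0.269 -2.98 ] 0.0286
35 -13.2 0 [-1.007  0.473  2.377  1.942  0.446 -1.085] 0.0
35 -13.2 0.08 [-0.852  0.496  2.22   1.823  0.352 -0.798] 0.0
35 -13.2 0.155 [-0.751  0.534  2.068  1.591  0.289 -0.46 ] 0.0
```

```bash
python3 - <<'E'
from kin import *
f=grab('wrist'); P=cloud(f); q2=(P[masks(f)['orange']]-bay)@np.array([ux,uy,ez]).T; q2=q2[(abs(q2)<.15).all(1)]; print('block',np.percentile(q2,[1,50,99],axis=0).round(4).tolist())
q=readout.read_state()['joints']
def w(d,th,z=.046):
    Rt=down(166.8,-th); tip=push+(d-.01*np.cos(np.radians(th)))*ux; tip[2]=z; return tip-.182*Rt[:,2],Rt
for d,th in [(-.04,8),(-.01,12),(.05,15),(.1,20),(.1,26),(.12,27),(.155,26),(.155,27),(.155,28)]:
    x,Rt=w(d,th); q,e=ik(x,Rt,q); print(d,th,q,e)
x0=T_tool()[:3,3]
plan([((.38,-.28,.33),down(166.8,-8)),((w(-.04,8)[0]+[0,0,.07]),down(166.8,-8)),w(-.04,8)])
E
```

```text
block [[0.0033, -0.0162, 0.0227], [0.0314, -0.002, 0.0256], [0.0713, 0.0127, 0.0271]]
-0.04 8 [-0.8    0.375  2.107  0.145  0.547 -2.26 ] 0.0
-0.01 12 [-0.795  0.388  2.103  0.241  0.485 -2.339] 0.0
0.05 15 [-0.745  0.432  2.026  0.284  0.471 -2.326] 0.0
0.1 20 [-0.725  0.467  1.995  0.427  0.403 -2.436] 0.0
0.1 26 [-0.766  0.47   2.079  0.867  0.298 -2.905] 0.0
0.12 27 [-0.749  0.486  2.052  0.893  0.293 -2.913] 0.0
0.155 26 [-0.707  0.511  1.965  0.681  0.325 -2.66 ] 0.0
0.155 27 [-0.712  0.512  1.979  0.765  0.309 -2.748] 0.0
0.155 28 [-0.718  0.514  1.993  0.86   0.295 -2.846] 0.0
[0.989, 0.06, -0.564] [-0.0, 0.125, 0.006]
[0.359, 0.277, 0.291] [0.0, 0.0, 0.0]
[0.097, -0.0, 0.693] [0.0, 0.0, 0.0]
```

Request:
arm_command(
  xyz=[
    [0.4,0.03,-0.4],
    [0.75,0.06,-0.56],
    [0.99,0.06,-0.56],
  ],
  rot=[
    [0,0,0],
    [0,0.06,0],
    [0,0.125,0],
  ],
  gripper=0,
  newtons=15,
)

```text
clock: 12.4
tcp_pos: [0.3783, -0.2792, 0.3286]
tcp_rot: [0.067, 0.113, 0.991, -0.008]
wrist_force: [-0.0, -0.0, -0.9]
finger_gap: 0.022
grip_force: 0.0
```

Request:
arm_command(
  xyz=[
    [0.18,0.14,0.1],
    [0.36,0.28,0.29],
    [0.36,0.28,0.29],
  ],
  rot=[
    [0,0,0],
    [0,0,0],
    [0,0,0],
  ],
)

```text
clock: 12.78
tcp_pos: [0.3539, -0.244, 0.2933]
tcp_rot: [0.066, 0.112, 0.991, -0.006]
wrist_force: [-0.2, -0.2, -0.6]
finger_gap: 0.0004
grip_force: 0.0
```

Request:
arm_command(
  xyz=[
    [0.05,0,0.35],
    [0.1,0,0.69],
    [0.1,0,0.69],
    [0.1,0,0.69],
  ],
  rot=[
    [0,0,0],
    [0,0,0],
    [0,0,0],
    [0,0,0],
  ],
)

```text
clock: 13.28
tcp_pos: [0.356, -0.2466, 0.2266]
tcp_rot: [0.069, 0.112, 0.991, -0.008]
wrist_force: [0.6, -0.3, -0.3]
finger_gap: 0.0004
grip_force: 0.0
```

```bash
cat >> kin.py <<'E'
def w(d,th,z=.046):
    Rt=down(166.8,-th); tip=push+(d-.01*np.cos(np.radians(th)))*ux; tip[2]=z; return tip-.182*Rt[:,2],Rt
def ptip():
    T=T_tool(); t=T[:3,3]+.182*T[:3,2]-.01*T[:3,0]-push; return 'corner d,y,z',(t@ux).round(4),(t@uy).round(4),(t[2]+.05).round(4)
E
python3 - <<'E'
from kin import *
print(ptip(),readout.read_state()['joints'].round(3))
plan([w(-.01,12),w(.05,16),w(.1,20),w(.1,25)])
E
```

```text
('corner d,y,z', np.float64(-0.0394), np.float64(-0.0007), np.float64(0.0478)) [-0.801  0.375  2.106  0.144  0.547 -2.264]
[-0.166, 0.005, 0.049] [-0.0, -0.089, 0.006]
[-0.462, 0.0, 0.13] [-0.0, -0.089, -0.0]
[-0.356, -0.0, 0.143] [-0.0, -0.089, 0.0]
[0.155, 0.0, 0.008] [-0.0, -0.111, -0.0]
```

Request:
arm_command(
  xyz=[
    [-0.09,0,0.03],
    [-0.17,0,0.05],
    [-0.17,0,0.05],
  ],
  rot=[
    [0,-0.05,0],
    [0,-0.09,0],
    [0,-0.09,0],
  ],
)

```text
clock: 13.65
tcp_pos: [0.3732, -0.2505, 0.2248]
tcp_rot: [0.105, 0.112, 0.988, -0.013]
wrist_force: [-0.4, 0.9, -0.8]
finger_gap: 0.0006
grip_force: 0.0
```

Request:
arm_command(
  xyz=[
    [-0.08,0,0.02],
    [-0.2,0,0.05],
    [-0.33,0,0.09],
    [-0.46,0,0.13],
    [-0.46,0,0.13],
  ],
  rot=[
    [0,-0.02,0],
    [0,-0.04,0],
    [0,-0.06,0],
    [0,-0.09,0],
    [0,-0.09,0],
  ],
)

```text
clock: 14.28
tcp_pos: [0.4202, -0.261, 0.2203]
tcp_rot: [0.14, 0.111, 0.984, -0.017]
wrist_force: [-0.6, 0.3, 0.2]
finger_gap: 0.0005
grip_force: 0.0
```

Request:
arm_command(
  xyz=[
    [-0.1,0,0.03],
    [-0.2,0,0.07],
    [-0.3,0,0.11],
    [-0.36,0,0.14],
    [-0.36,0,0.14],
  ],
  rot=[
    [0,-0.02,0],
    [0,-0.04,0],
    [0,-0.06,0],
    [0,-0.09,0],
    [0,-0.09,0],
  ],
)

```text
clock: 14.9
tcp_pos: [0.4573, -0.2696, 0.217]
tcp_rot: [0.174, 0.111, 0.978, -0.021]
wrist_force: [-0.3, -0.1, 0.2]
finger_gap: 0.0007
grip_force: 0.0
```

```bash
python3 - <<'E'
from kin import *
print(ptip(),readout.read_state()['joints'].round(3))
plan([w(.1,26),w(.13,27),w(.156,27),w(.165,27)])
E
```

```text
('corner d,y,z', np.float64(0.1015), np.float64(0.0001), np.float64(0.0497)) [-0.725  0.468  1.995  0.436  0.399 -2.45 ]
[0.194, -0.0, 0.007] [0.0, -0.128, 0.006]
[-0.239, -0.0, 0.132] [-0.0, -0.022, 0.0]
[-0.232, 0.0, 0.118] [0.0, 0.0, 0.0]
[-0.08, -0.0, 0.041] [0.0, 0.0, 0.0]
```

Request:
arm_command(
  xyz=[
    [0.1,0,0],
    [0.19,0,0.01],
    [0.19,0,0.01],
    [0.19,0,0.01],
  ],
  rot=[
    [0,-0.06,0],
    [0,-0.13,0],
    [0,-0.13,0],
    [0,-0.13,0],
  ],
)

```text
clock: 15.4
tcp_pos: [0.4397, -0.2655, 0.2097]
tcp_rot: [0.223, 0.11, 0.968, -0.026]
wrist_force: [-0.8, 1.1, 0.2]
finger_gap: 0.0005
grip_force: 0.0
```

Request:
arm_command(
  xyz=[
    [-0.08,0,0.04],
    [-0.16,0,0.09],
    [-0.24,0,0.13],
    [-0.24,0,0.13],
    [-0.24,0,0.13],
  ],
  rot=[
    [0,-0.01,0],
    [0,-0.02,0],
    [0,-0.02,0],
    [0,-0.02,0],
    [0,-0.02,0],
  ],
)

```text
clock: 16.02
tcp_pos: [0.4662, -0.2712, 0.2082]
tcp_rot: [0.231, 0.109, 0.966, -0.027]
wrist_force: [-0.5, 0.3, 0.4]
finger_gap: 0.0005
grip_force: 0.0
```

```bash
cat >> kin.py <<'E'
def panel():
    f=grab('top'); P=cloud(f).reshape(-1,3); b=(P-push)@np.array([ux,uy,ez]).T
    m=(abs(b[:,2]-.035)<.006)&(b[:,0]>-.02)&(b[:,0]<.2)&(abs(abs(b[:,1])-.085)<.02); b=b[m]
    return 'panel',len(b),np.percentile(b[:,0],[3,50,97]).round(4) if len(b) else ''
E
python3 - <<'E'
from kin import *
print(ptip(),readout.read_state()['joints'].round(3),readout.read_state()['wrist_force'].round(2))
print(panel())
plan([w(.152,27),w(.156,27),w(.16,27)])
E
```

```text
('corner d,y,z', np.float64(0.1294), np.float64(0.0009), np.float64(0.0504)) [-0.738  0.494  2.032  0.852  0.298 -2.865] [-0.55  0.29  0.41]
('panel', 170, array([0.1333, 0.1388, 0.1453]))
[-0.201, -0.007, 0.102] [0.002, -0.003, 0.006]
[-0.036, 0.0, 0.018] [0.0, 0.0, 0.0]
[-0.036, -0.0, 0.018] [0.0, 0.0, 0.0]
```

Request:
arm_command(
  xyz=[
    [-0.06,0,0.03],
    [-0.12,0,0.06],
    [-0.18,0,0.09],
    [-0.2,0,0.1],
    [-0.2,0,0.1],
  ],
  rot=[
    [0,0,0],
    [0,0,0],
    [0,0,0],
    [0,0,0],
    [0,0,0],
  ],
)

```text
clock: 16.7
tcp_pos: [0.4881, -0.2765, 0.2085]
tcp_rot: [0.231, 0.109, 0.966, -0.027]
wrist_force: [-0.1, -0.4, 0.7]
finger_gap: 0.0007
grip_force: 0.0
```

```bash
python3 - <<'E'
from kin import *
print(ptip(),readout.read_state()['wrist_force'].round(2))
print(panel())
E
```

```text
('corner d,y,z', np.float64(0.1521), np.float64(0.0007), np.float64(0.0507)) [-0.06 -0.39  0.69]
('panel', 18, array([0.1537, 0.1541, 0.1551]))
```

Request:
arm_command(
  xyz=[
    [-0.02,0,0.01],
    [-0.045,0,0.022],
    [-0.045,0,0.022],
    [-0.045,0,0.022],
  ],
  rot=[
    [0,0,0],
    [0,0,0],
    [0,0,0],
    [0,0,0],
  ],
)

```text
clock: 17.25
tcp_pos: [0.4902, -0.2764, 0.2077]
tcp_rot: [0.229, 0.11, 0.967, -0.026]
wrist_force: [-15.3, -0.5, 8.0]
finger_gap: 0.0003
grip_force: 7.2
```

```bash
python3 - <<'E'
from kin import *
print(ptip(),readout.read_state()['wrist_force'].round(2))
f=grab('scene'); save(f,'s2')
a=cv2.imread('pics/s2.png')[60:270,190:470]; cv2.imwrite('pics/s2c.png',cv2.resize(a,(800,600),interpolation=2))
E
```

```text
('corner d,y,z', np.float64(0.1534), np.float64(0.0014), np.float64(0.0496)) [-15.35  -0.52   8.01]
```

View pics/s2c.png

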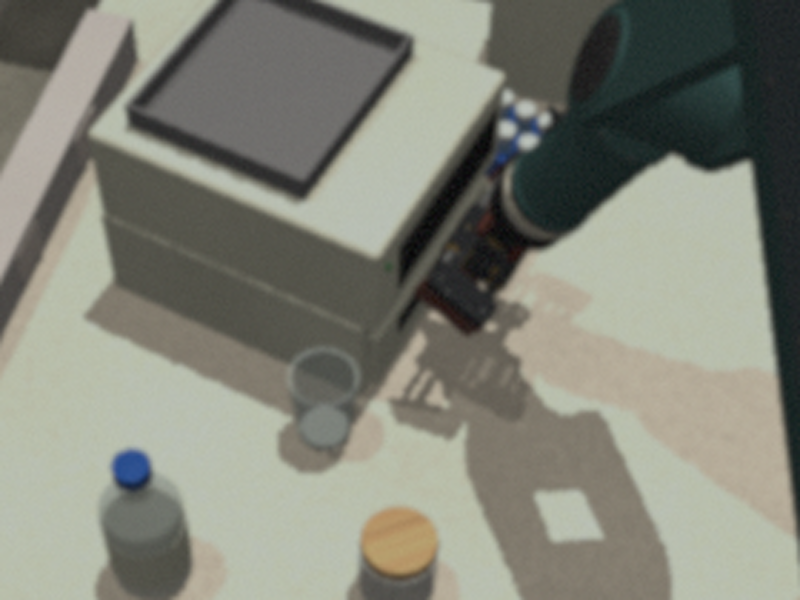

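```bash
python3 - <<'E'
from kin import *
Rg=down(206.7,-16); h=fromS([.015,0,.12])-.163*Rg[:,2]
q=readout.read_state()['joints']; print(q.round(3)); wp=[]
T=T_tool()
wp=[(T[:3,3]-.05*ux,T[:3,:3]),((.42,-.25,.29),down(166.8,-20)),((.43,-.20,.35),down(166.8,-8)),((.44,-.10,.37),down(166.8)),((.44,-.005,.37),down(186)),((.44,.09,.37),down(206.7)),((.44,.18,.37),down(206.7)),(h,Rg)]
for x,r in wp: q,e=ik(np.array(x),r,q); print(q,e)
plan(wp)
E
```

```text
[-0.711  0.513  1.979  0.751  0.312 -2.738]
[-0.765  0.476  2.082  0.931  0.291 -2.972] 0.0
[-0.748  0.288  2.021  0.33   0.55  -2.346] 0.0
[-0.602  0.207  1.897  0.064  0.908 -1.979] 0.0
[-0.377  0.184  1.862 -0.     1.096 -1.717] 0.0
[-0.168  0.167  1.883 -0.     1.091 -1.844] 0.0
[ 0.048  0.181  1.866 -0.     1.095 -1.989] 0.0
[ 0.243  0.218  1.815 -0.     1.109 -1.794] 0.0
[ 0.345  0.264  1.777  0.046  0.823 -1.718] 0.0
[0.447, 0.002, -0.224] [0.0, 0.0, 0.0]
[-0.152, 0.098, -0.844] [0.002, 0.148, 0.005]
[-0.189, 0.51, -0.57] [-0.0, 0.267, 0.0]
[0.102, 0.996, -0.216] [0.0, 0.178, -0.0]
[0.217, 0.925, 0.0] [0.0, 0.0, -0.427]
[-0.099, 0.945, 0.0] [0.0, 0.0, -0.46]
[-0.404, 0.804, 0.0] [0.0, 0.0, 0.0]
[-0.808, 0.452, 0.019] [-0.0, -0.356, -0.0]
```

Request:
arm_command(
  xyz=[
    [0.08,0,-0.04],
    [0.27,0,-0.13],
    [0.35,0,-0.5],
    [0.35,0.1,-0.95],
    [0.35,0.1,-0.95],
  ],
  rot=[
    [0,0,0],
    [0,0.04,0],
    [0,0.1,0],
    [0,0.15,0],
    [0,0.15,0],
  ],
  gripper=0.78,
  newtons=50,
)

```text
clock: 17.92
tcp_pos: [0.4224, -0.2509, 0.2798]
tcp_rot: [0.175, 0.11, 0.978, -0.022]
wrist_force: [0.3, -0.4, 0.1]
finger_gap: 0.0469
grip_force: 0.0
```

```bash
python3 - <<'E'
from kin import *
print(panel())
Rg=down(206.7,-16); h=fromS([.015,0,.12])-.163*Rg[:,2]
wp=[((.43,-.20,.35),down(166.8,-8)),((.44,-.10,.37),down(166.8)),((.44,-.005,.37),down(186)),((.44,.09,.37),down(206.7)),((.44,.18,.37),down(206.7)),(h,Rg)]
plan(wp)
E
```

```text
('panel', 17, array([0.1537, 0.1542, 0.155 ]))
[-0.207, 0.513, -0.686] [-0.002, 0.274, 0.007]
[0.102, 0.996, -0.216] [0.0, 0.178, -0.0]
[0.217, 0.925, 0.0] [0.0, 0.0, -0.427]
[-0.099, 0.945, 0.0] [0.0, 0.0, -0.46]
[-0.404, 0.804, 0.0] [0.0, 0.0, 0.0]
[-0.808, 0.452, 0.019] [-0.0, -0.356, -0.0]
```

Request:
arm_command(
  xyz=[
    [-0.1,0.25,-0.34],
    [-0.21,0.51,-0.69],
    [-0.21,0.51,-0.69],
  ],
  rot=[
    [0,0.14,0],
    [0,0.27,0.01],
    [0,0.27,0.01],
  ],
)

```text
clock: 18.35
tcp_pos: [0.4321, -0.1998, 0.3508]
tcp_rot: [0.071, 0.115, 0.991, -0.008]
wrist_force: [-0.3, -0.1, -1.1]
finger_gap: 0.0685
grip_force: 0.0
```

Request:
arm_command(
  xyz=[
    [0.05,0.5,-0.11],
    [0.1,1.0,-0.22],
  ],
  rot=[
    [0,0.09,0],
    [0,0.18,0],
  ],
)

```text
clock: 18.6
tcp_pos: [0.4407, -0.0994, 0.3682]
tcp_rot: [-0.002, 0.117, 0.993, 0.002]
wrist_force: [1.2, 0.5, 0.6]
finger_gap: 0.0688
grip_force: 0.0
```

Request:
arm_command(
  xyz=[
    [0.11,0.46,0],
    [0.22,0.92,0],
  ],
  rot=[
    [0,0,-0.21],
    [0,0,-0.43],
  ],
)

```text
clock: 18.85
tcp_pos: [0.4408, -0.0041, 0.368]
tcp_rot: [-0.001, -0.055, 0.998, 0.002]
wrist_force: [0.3, -0.1, -0.2]
finger_gap: 0.0683
grip_force: 0.0
```

Request:
arm_command(
  xyz=[
    [-0.05,0.47,0],
    [-0.1,0.94,0],
    [-0.1,0.94,0],
  ],
  rot=[
    [0,0,-0.22],
    [0,0,-0.45],
    [0,0,-0.45],
  ],
)

```text
clock: 19.23
tcp_pos: [0.4405, 0.0914, 0.3681]
tcp_rot: [-0.001, -0.229, 0.973, 0.002]
wrist_force: [-1.3, 0.2, -0.2]
finger_gap: 0.0685
grip_force: 0.0
```

Request:
arm_command(
  xyz=[
    [-0.2,0.4,0],
    [-0.4,0.8,0],
  ],
  rot=[
    [0,0,0],
    [0,0,0],
  ],
)

```text
clock: 19.48
tcp_pos: [0.4417, 0.1783, 0.3687]
tcp_rot: [-0.001, -0.225, 0.974, 0.001]
wrist_force: [0.6, -0.4, -0.1]
finger_gap: 0.068
grip_force: 0.0
```

Request:
arm_command(
  xyz=[
    [-0.4,0.22,0.01],
    [-0.8,0.45,0.02],
    [-0.8,0.45,0.02],
    [-0.8,0.45,0.02],
  ],
  rot=[
    [0,-0.18,0],
    [0,-0.36,0],
    [0,-0.36,0],
    [0,-0.36,0],
  ],
)

```text
clock: 19.98
tcp_pos: [0.4928, 0.253, 0.3667]
tcp_rot: [0.135, -0.224, 0.965, 0.033]
wrist_force: [-0.3, -0.1, -0.4]
finger_gap: 0.0684
grip_force: 0.0
```

```bash
python3 - <<'E'
from kin import *
import pickle
print(gp(),readout.read_state()['joints'].round(3))
T=T_tool(); f=grab('wrist'); save(f,'w3'); pickle.dump(f,open('w3.pkl','wb')); P=cloud(f); m=masks(f); S=toS(P)
for c in m:
    q=S[m[c]&(f['depth']>0)]; q=q[(abs(q)<.12).all(1)]
    if len(q): print(c,len(q),np.percentile(q,[1,25,50,75,99],axis=0).round(4).tolist())
k=(abs(S[...,0]+.03)<.06)&(abs(S[...,1]+.035)<.02)&(abs(S[...,2])<.01); print('slope n',np.median(S[k][:,2]))
V=f['pixels'].max(-1); d=(V<45)&(S[...,1]>.028)&(S[...,1]<.052)&(abs(S[...,0])<.02)&(S[...,2]>.001)&(S[...,2]<.015); q=S[d]; print('ptr',len(q),np.percentile(q,[2,50,98],axis=0).round(4).tolist() if len(q) else '')
E
```

```text
[ 0.0134 -0.0038  0.1192] [ 0.337  0.265  1.78   0.048  0.821 -1.718]
blue 1266 [[-0.0073, -0.0243, 0.0612], [-0.0048, -0.0126, 0.0629], [-0.0022, -0.001, 0.0635], [0.0005, 0.0111, 0.064], [0.0033, 0.0227, 0.0652]]
red 179 [[-0.0653, 0.052, -0.0763], [-0.0538, 0.0598, 0.0106], [-0.0509, 0.0617, 0.0112], [-0.0485, 0.064, 0.015], [-0.0445, 0.0883, 0.0171]]
slope n 0.0017563209475564563
ptr 109 [[-0.0119, 0.0292, 0.0035], [-0.0025, 0.0403, 0.0091], [-0.0009, 0.0517, 0.0104]]
```

View pics/w3.png

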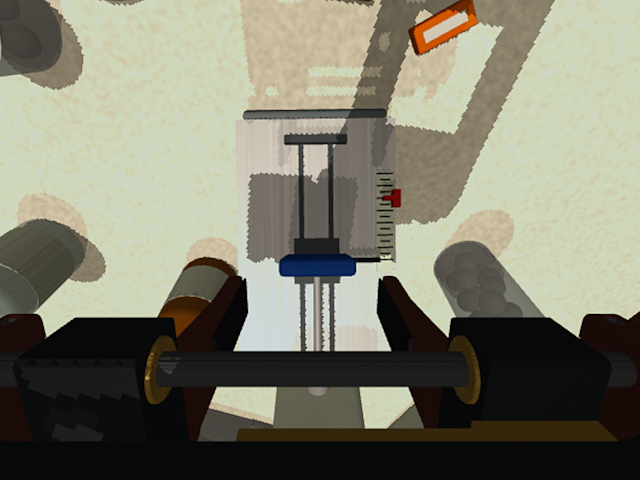

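```bash
python3 - <<'E'
from kin import *
import pickle
f=pickle.load(open('w3.pkl','rb')); 
def ray(u,v,n):
    c=f['W'][:3,3]; d=f['W'][:3,:3]@np.array([(u-f['cx'])/f['f'],-(v-f['cy'])/f['f'],-1]); a=toS(c); b=toS(c+d)-a; return (a+b*(n-a[2])/b[2]).round(4)
px=f['pixels'].astype(int)
m=masks(f)['red']; v,u=np.nonzero(m); k=(u>375)&(u<410)&(v>180)&(v<215); u,v=u[k],v[k]
for c in range(u.min(),u.max()+1): print(c,v[u==c].min(),v[u==c].max(),ray(c,v[u==c].mean(),.008)[:2],end=' | ')
print()
V=px.max(-1)[250:272,355:384]; dv,du=np.nonzero(V<50); print('ptr rows')
for c in range(358,382,3):
    r=dv[du+355==c]+250
    if len(r): print(c,r.min(),r.max(),ray(c,r.mean(),.008)[:2])
plan([(fromS([-.002,-.001,.042])-.163*down(206.7,-16)[:,2],down(206.7,-16))])
T=T_tool();print('down-slope 10mm in tool units (16deg):',(down(206.7,-16).T@(-up)*.1).round(4))
E
```

```text
384 196 199 [-0.0517  0.0536] | 385 196 199 [-0.0516  0.0544] | 386 196 199 [-0.0516  0.0552] | 387 196 199 [-0.0516  0.056 ] | 388 196 199 [-0.0516  0.0568] | 389 196 199 [-0.0516  0.0576] | 390 196 199 [-0.0516  0.0584] | 391 195 206 [-0.0506  0.0592] | 392 195 199 [-0.052  0.06 ] | 393 189 206 [-0.0516  0.0608] | 394 189 206 [-0.0516  0.0616] | 395 189 206 [-0.0516  0.0624] | 396 189 206 [-0.0516  0.0632] | 397 190 206 [-0.0512  0.064 ] | 398 189 206 [-0.0515  0.0648] | 399 189 206 [-0.0515  0.0656] | 400 190 205 [-0.0515  0.0664] | 
ptr rows
358 258 261 [-0.0022  0.0325]
361 258 261 [-0.0022  0.035 ]
364 258 261 [-0.0022  0.0374]
367 258 261 [-0.0022  0.0398]
370 258 261 [-0.0022  0.0422]
373 258 261 [-0.0021  0.0446]
376 258 261 [-0.0021  0.047 ]
379 258 261 [-0.0021  0.0494]
[-0.035, 0.029, 0.79] [-0.0, -0.001, -0.013]
down-slope 10mm in tool units (16deg): [ 0.097  -0.      0.0242]
```

Wrist view: the black pointer is at (368,260) and the red mark's tip at (385,198). They are about 49 mm apart along the slope. Next I lower over the tab and grip its sides.

Request:
arm_command(
  xyz=[
    [-0.02,0.03,0.25],
    [-0.03,0.03,0.5],
    [-0.035,0.03,0.7],
    [-0.035,0.03,0.79],
    [-0.035,0.03,0.79],
  ],
  rot=[
    [0,0,-0.01],
    [0,0,-0.01],
    [0,0,-0.01],
    [0,0,-0.01],
    [0,0,-0.01],
  ],
)

```text
clock: 20.65
tcp_pos: [0.5142, 0.2676, 0.2928]
tcp_rot: [0.136, -0.228, 0.964, 0.032]
wrist_force: [0.4, -0.8, -0.2]
finger_gap: 0.0686
grip_force: 0.0
```

Request:
arm_command(
  xyz=[
    [0,0,0],
    [0,0,0],
    [0,0,0],
    [0,0,0],
  ],
  rot=[
    [0,0,0],
    [0,0,0],
    [0,0,0],
    [0,0,0],
  ],
  gripper=0.3,
  newtons=50,
)

```text
clock: 21.15
tcp_pos: [0.5146, 0.268, 0.2942]
tcp_rot: [0.137, -0.228, 0.963, 0.032]
wrist_force: [-0.2, -5.3, 6.1]
finger_gap: 0.0493
grip_force: 50.0
```

```bash
python3 - <<'E'
from kin import *
print(gp(),readout.read_state()['joints'].round(3)); T=T_tool(); print((T[:3,:3].T@(-up*.49)).round(4))
q=readout.read_state()['joints']; print(ik(T[:3,3]-.05*up,T[:3,:3],q))
E
```

```text
[ 0.0006 -0.0003  0.0431] [ 0.35   0.394  1.804  0.051  0.663 -1.722]
[ 4.759e-01 -1.000e-04  1.167e-01]
(array([ 0.34 ,  0.382,  1.918,  0.064,  0.561, -1.746]), np.float64(0.0))
```

Request:
arm_command(
  xyz=[
    [0.04,0,0.01],
    [0.09,0,0.022],
    [0.14,0,0.034],
    [0.19,0,0.046],
    [0.24,0,0.059],
    [0.29,0,0.071],
    [0.34,0,0.083],
    [0.388,0,0.095],
    [0.388,0,0.095],
    [0.388,0,0.095],
  ],
  rot=[
    [0,0,0],
    [0,0,0],
    [0,0,0],
    [0,0,0],
    [0,0,0],
    [0,0,0],
    [0,0,0],
    [0,0,0],
    [0,0,0],
    [0,0,0],
  ],
)

```text
clock: 22.4
tcp_pos: [0.4859, 0.2536, 0.2759]
tcp_rot: [0.141, -0.228, 0.963, 0.033]
wrist_force: [4.0, -1.6, 10.4]
finger_gap: 0.0497
grip_force: 50.0
```

```bash
python3 - <<'E'
from kin import *
print(gp()); f=grab('wrist'); save(f,'w4'); S=toS(cloud(f)); m=masks(f)
for c in('blue','red'):
    q=S[m[c]&(f['depth']>0)]; q=q[(abs(q)<.12).all(1)]
    if len(q): print(c,len(q),np.percentile(q,[1,50,99],axis=0).round(4).tolist())
E
```

```text
[-0.0352 -0.0003  0.0431]
blue 3648 [[-0.0436, -0.0246, 0.0184], [-0.0394, -0.0007, 0.0633], [-0.0327, 0.0228, 0.065]]
red 354 [[-0.0581, 0.0517, 0.0047], [-0.0517, 0.0616, 0.0111], [-0.0449, 0.0657, 0.0169]]
```

View pics/w4.png

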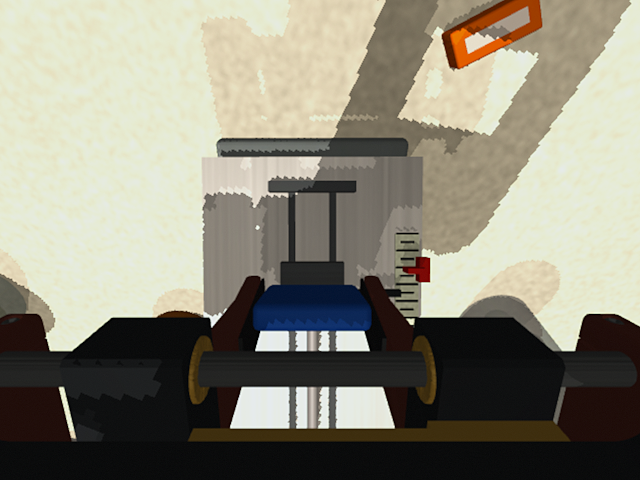

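Wrist view: the pointer tip is at (393,292), just uphill of the red mark's tip at (407,270).

```bash
cat >> kin.py <<'E'
def gauge(f):
    def ray(u,v,n):
        c=f['W'][:3,3]; d=f['W'][:3,:3]@np.array([(u-f['cx'])/f['f'],-(v-f['cy'])/f['f'],-1]); a=toS(c); b=toS(c+d)-a; return (a+b*(n-a[2])/b[2])[:2]
    S=toS(cloud(f)); m=masks(f)['red']&(abs(S[...,1]-.054)<.006)&(abs(S[...,0]+.05)<.01)
    v,u=np.nonzero(m); t=u<u.min()+6; mk=ray(u[t].mean(),(v[t].min()+v[t].max())/2,.008)
    d=(f['pixels'].max(-1)<50)&(S[...,1]>.042)&(S[...,1]<.05)&(S[...,0]>-.06)&(S[...,0]<-.02)&(S[...,2]>.005)&(S[...,2]<.013)
    v,u=np.nonzero(d); print('n',t.sum(),len(u),u.min(),u.max(),v.min(),v.max()); pt=ray(np.median(u),np.median(v),.008)
    print('mark',mk.round(4),'ptr',pt.round(4),'pointer minus mark mm',((pt-mk)[0]*1000).round(1))
E
python3 - <<'E'
from kin import *
gauge(grab('wrist')); T=T_tool(); print(gp(),(T[:3,:3].T@(-up)).round(3))
E
```

```text
n 24 96 387 400 290 296
mark [-0.0508  0.0538] ptr [-0.0374  0.0462] pointer minus mark mm 13.3
[-0.0352 -0.0003  0.0431] [ 0.973 -0.     0.231]
```

Request:
arm_command(
  xyz=[
    [0.04,0,0.01],
    [0.08,0,0.02],
    [0.127,0,0.03],
    [0.127,0,0.03],
    [0.127,0,0.03],
  ],
  rot=[
    [0,0,0],
    [0,0,0],
    [0,0,0],
    [0,0,0],
    [0,0,0],
  ],
)

```text
clock: 23.12
tcp_pos: [0.4762, 0.2487, 0.2697]
tcp_rot: [0.141, -0.228, 0.963, 0.033]
wrist_force: [4.9, -0.2, 11.3]
finger_gap: 0.0498
grip_force: 50.0
```

```bash
python3 - <<'E'
from kin import *
f=grab('wrist'); gauge(f); print(gp()); save(f,'w5')
a=cv2.imread('pics/w5.png')[220:340,340:480]; cv2.imwrite('pics/w5c.png',cv2.resize(a,(560,480),interpolation=2))
E
```

```text
n 24 83 387 400 290 296
mark [-0.0508  0.0536] ptr [-0.0496  0.0465] pointer minus mark mm 1.2
[-0.0474 -0.0003  0.0431]
```

View pics/w5c.png

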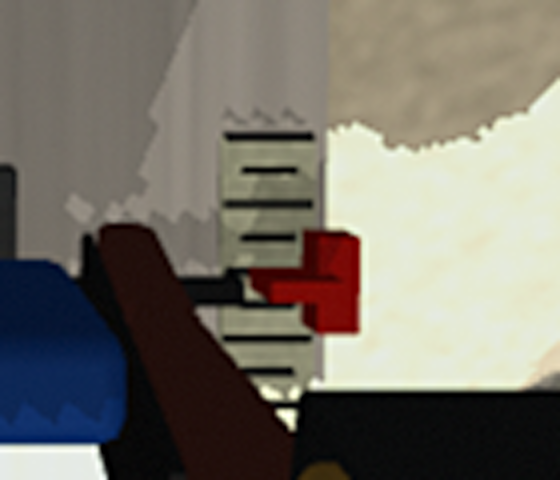

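The crop shows the pointer (215,290) level with the red mark's tip (285,287), to about 1 mm. I hold here, then ease back.

Request:
arm_command(
  xyz=[
    [0.005,0,0],
    [0.005,0,0],
    [0.005,0,0],
    [0.005,0,0],
    [0.005,0,0],
    [0.005,0,0],
    [0.005,0,0],
    [0.005,0,0],
    [0.005,0,0],
    [0.005,0,0],
    [0.005,0,0],
    [0.005,0,0],
  ],
  rot=[
    [0,0,0],
    [0,0,0],
    [0,0,0],
    [0,0,0],
    [0,0,0],
    [0,0,0],
    [0,0,0],
    [0,0,0],
    [0,0,0],
    [0,0,0],
    [0,0,0],
    [0,0,0],
  ],
)

```text
clock: 24.68
tcp_pos: [0.476, 0.2486, 0.2697]
tcp_rot: [0.142, -0.228, 0.963, 0.033]
wrist_force: [6.2, 0.2, 8.4]
finger_gap: 0.0496
grip_force: 50.0
```

Request:
arm_command(
  xyz=[
    [-0.04,0,-0.01],
    [-0.09,0,-0.022],
    [-0.14,0,-0.034],
    [-0.19,0,-0.046],
    [-0.24,0,-0.058],
    [-0.29,0,-0.07],
    [-0.34,0,-0.082],
    [-0.39,0,-0.094],
    [-0.43,0,-0.104],
    [-0.47,0,-0.113],
    [-0.47,0,-0.113],
    [-0.47,0,-0.113],
  ],
  rot=[
    [0,0,0],
    [0,0,0],
    [0,0,0],
    [0,0,0],
    [0,0,0],
    [0,0,0],
    [0,0,0],
    [0,0,0],
    [0,0,0],
    [0,0,0],
    [0,0,0],
    [0,0,0],
  ],
)

```text
clock: 26.18
tcp_pos: [0.5118, 0.2666, 0.2926]
tcp_rot: [0.139, -0.228, 0.963, 0.032]
wrist_force: [1.6, -3.4, 6.4]
finger_gap: 0.0498
grip_force: 50.0
```

```bash
python3 - <<'E'
from kin import *
f=grab('wrist'); S=toS(cloud(f)); q=S[masks(f)['blue']]; q=q[(abs(q)<.12).all(1)]; print(np.percentile(q,[1,50,99],axis=0).round(4).tolist(),gp())
E
```

```text
[[-0.0108, -0.0244, 0.0157], [-0.0084, -0.0007, 0.0628], [0.0001, 0.0226, 0.0649]] [-0.0023 -0.0003  0.0431]
```

Request:
arm_command(
  xyz=[
    [-0.02,0,-0.005],
    [-0.04,0,-0.01],
    [-0.04,0,-0.01],
    [-0.04,0,-0.01],
  ],
  rot=[
    [0,0,0],
    [0,0,0],
    [0,0,0],
    [0,0,0],
  ],
)

```text
clock: 26.72
tcp_pos: [0.5143, 0.2679, 0.2941]
tcp_rot: [0.138, -0.228, 0.963, 0.032]
wrist_force: [-0.0, -4.1, 7.0]
finger_gap: 0.0496
grip_force: 50.0
```

```bash
python3 - <<'E'
from kin import *
f=grab('wrist'); S=toS(cloud(f)); q=S[masks(f)['blue']]; q=q[(abs(q)<.12).all(1)]; print(np.percentile(q,[1,50,99],axis=0).round(4).tolist(),gp())
E
```

```text
[[-0.008, -0.0243, 0.016], [-0.0056, -0.0007, 0.0628], [0.0029, 0.0227, 0.0649]] [ 0.0005 -0.0003  0.0431]
```

Tab is back where it started (s 0.0005 against 0.0006). Releasing and backing off square to the slope.

Request:
arm_command(
  xyz=[
    [0,0,0],
    [0,0,0],
    [0,0,0],
    [0,0,0],
  ],
  rot=[
    [0,0,0],
    [0,0,0],
    [0,0,0],
    [0,0,0],
  ],
  gripper=0.78,
)

```text
clock: 27.28
tcp_pos: [0.5133, 0.268, 0.2927]
tcp_rot: [0.136, -0.228, 0.963, 0.032]
wrist_force: [-1.0, 0.1, 0.2]
finger_gap: 0.0685
grip_force: 0.0
```

Request:
arm_command(
  xyz=[
    [0.03,0,-0.2],
    [0.1,0,-0.5],
    [0.2,0,-0.95],
    [0.2,0,-0.95],
    [0.2,0,-0.95],
  ],
  rot=[
    [0,0,0],
    [0,0,0],
    [0,0,0],
    [0,0,0],
    [0,0,0],
  ],
)

```text
clock: 27.9
tcp_pos: [0.4725, 0.2474, 0.3791]
tcp_rot: [0.137, -0.228, 0.963, 0.032]
wrist_force: [-0.1, 0.7, 0.6]
finger_gap: 0.0685
grip_force: 0.0
```

```bash
python3 - <<'E'
from kin import *
f=grab('wrist'); S=toS(cloud(f)); q=S[masks(f)['blue']]; q=q[(abs(q)<.12).all(1)]; print(np.percentile(q,[1,50,99],axis=0).round(4).tolist(),gp())
print(panel(), readout.read_state()['wrist_force'].round(2)); f=grab('scene'); save(f,'s3')
E
```

```text
[[-0.0071, -0.0241, 0.0616], [-0.0022, -0.0009, 0.0635], [0.0031, 0.0224, 0.0653]] [0.0019 0.0004 0.1395]
('panel', 16, array([0.1539, 0.1543, 0.1549])) [0.19 0.85 1.18]
```

View pics/s3.png

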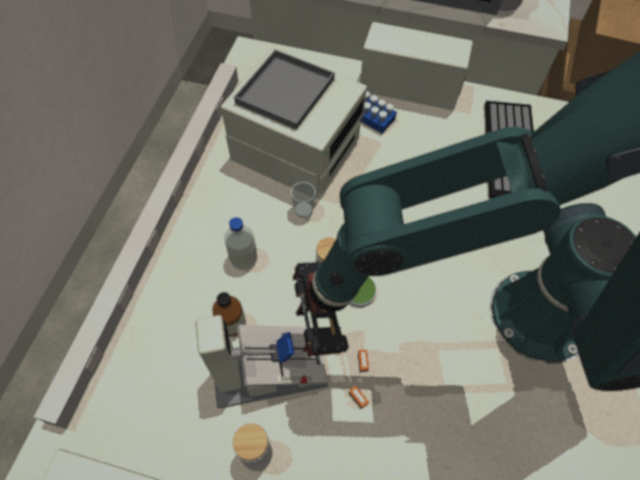

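The scene shows the drawer shut at (340,140), the tab at zero (285,347), the bystanders where they were, and the gripper clear of everything.

```bash
python3 -c "
from workcell import workorder; print(workorder.sign_off())"
```

```text
the job is handed in; nothing more can be done
None
```

I handed the job in at about 28 s of the 72 s allowed; the sign-off gave no verdict. By my measurements, the block lies flat in the bay, the drawer is shut against its stop, the pointer was held about 1 mm from the red mark for over a second, and the tab was eased back to zero.

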